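Open, load, tip and shut the battery dock

TASK

Swing the battery dock's clear cover open, then lay every battery stick from the bench in its own lane of its tray, brass neck towards the black contact housing, turning round those that lie the other way. When all are in, lift the tray by its handle to about 35 degrees (never beyond 45) and keep it there a couple of seconds so that the sticks slide fully home against the contacts, then bring the tray back level and swing the clear cover shut, edge to edge with the tray. Leave the solder spool, tape, screwdriver and wire strippers where they are.

Things in the scene. Friction and masses are not known exactly. Their poses are not given: they have to be found in the camera images.
- dock (a point): Battery dock frame, on a tipping grey tray 188 mm wide, 184 long; its place and heading vary. Point: on the lane floor, midway across, at the foot of the contact wall (far end). x: along the lanes towards that wall, y: across, z: up from the floor; tips with the tray. Four lanes 30 mm wide, centred at y = -75, -25, 25, 75 mm, from x = -174 (near wall) to 0; side and near walls 8 mm high.
- pockets (a point): Front edge of the black contact housing (dock x = -34 mm, mid width, on the lane floor). Beyond it the last 34 mm of each lane lie under a roof (30 mm high inside, 40 outside): a stick cannot be set there from above but must slide in. Ribs between lanes: 20 mm wide, 8 mm high. The floor is slick nylon: sticks start to slide at about 8 to 13 degrees of tilt.
- tray_hinge (a point): Middle of the tray's hinge axis, which runs across the tray (dock's y), 15 mm beyond the contact wall and 6 mm below the lane floor.
- tray_handle (a point): Middle of the tray's lifting handle: round steel bar 10 mm thick, 90 mm long, parallel to dock y, 50 mm clear of the tray's near end, 54 mm above the table when level. Can be pinched from above and lifted in an arc about the hinge, with the gripper still pointing down (the bar turns between the fingers).
- tray (a joint): Tilt of the tray in rad: 0 level (resting), growing as the handle end is lifted, stop at 1.2. Stiff friction hinge: it stays where it is left; lifting takes about 8 to 13 N at the handle, lowering about 1 to 6 N.
- cover_hinge (a point): Middle of the cover's hinge axis, parallel to dock x, along the top of the tray's side wall on the dock's +y side.
- cover_handle (a point): Middle of the cover's handle: round steel bar 10 mm thick, 90 mm long, parallel to dock x, 50 mm clear of the cover's free edge, 238 mm from the hinge axis. Can be pinched from above and carried in an arc about the hinge with the gripper still pointing down.
- cover (a joint): Opening of the clear cover (shell 140 x 188 x 27 mm, rims meet the tray's walls) in rad: 0 shut, growing as it swings up and over to dock +y, stop 2.6; starts at 0 to 0.15; from 2.0 on all lanes are clear. Friction hinge: stays where left; about 1 N at the handle. Tips with the tray. A rib in it (dock x = -107 mm) comes down 7 mm behind sticks that are home: it will not shut on others.
- stick0_mid (a point): Centre of a battery stick: a square black bar 24 x 24 mm, 100 mm long in all, about 90 g, its last 12 mm a narrower brass contact neck 14 x 14 mm. Its x axis points along the stick towards the neck; the stick may lie on any of its four sides. Two to four sticks are there in a run (None: absent).
- stick0_tip (a point): End face of the brass neck of stick 0, 50 mm from its centre along its x.
- stick1_mid (a point): Centre of a battery stick: a square black bar 24 x 24 mm, 100 mm long in all, about 90 g, its last 12 mm a narrower brass contact neck 14 x 14 mm. Its x axis points along the stick towards the neck; the stick may lie on any of its four sides. Two to four sticks are there in a run (None: absent).
- stick1_tip (a point): End face of the brass neck of stick 1, 50 mm from its centre along its x.
- stick2_mid (a point): Centre of a battery stick: a square black bar 24 x 24 mm, 100 mm long in all, about 90 g, its last 12 mm a narrower brass contact neck 14 x 14 mm. Its x axis points along the stick towards the neck; the stick may lie on any of its four sides. Two to four sticks are there in a run (None: absent).
- stick2_tip (a point): End face of the brass neck of stick 2, 50 mm from its centre along its x.
- stick3_mid (a point): Centre of a battery stick: a square black bar 24 x 24 mm, 100 mm long in all, about 90 g, its last 12 mm a narrower brass contact neck 14 x 14 mm. Its x axis points along the stick towards the neck; the stick may lie on any of its four sides. Two to four sticks are there in a run (None: absent).
- stick3_tip (a point): End face of the brass neck of stick 3, 50 mm from its centre along its x.
- spool: Loose white solder spool, 56 mm across, 44 mm high, standing among the sticks; not to be disturbed. Origin at the underside.
- tape: Loose roll of red tape lying flat, 70 mm across, 19 mm high, among the sticks; not to be disturbed. Origin at the underside.
- driver: Screwdriver lying near the robot on the left; not to be disturbed. Origin at the underside.
- strippers: Wire strippers with orange handles, lying near the robot on the right; not to be disturbed. Origin at the underside.
Mind the look-alikes: they are no part of the job. What is shaped like the part that bears stick0_mid but green or purple is not meant.

How it is judged:
By the outcome, as a careful person would: the job done as asked, in the order asked, and still so for the second after the job is handed in, with the robot touching nothing.
Of stick0, stick1, stick2, stick3 only 2 to 4 are there at a start; the rules pass over those that are not, and their reading is None.
At some moment in a run one of stick0, stick1, stick2, stick3 may be knocked a few centimetres aside while the robot is not near it.
Once in a run the grip may slacken for a moment while it holds something.
It also fails if it takes over 210 s, if anything falls off the work surface, if the arm or the gripper's body presses on something with over 40 N, if the wrist force passes 120 N, or if a joint passes its speed limit or range.

ROBOT

A 6-joint arm with a two-finger parallel gripper is mounted at the origin on the work surface. World frame = base frame: x ahead of the robot, y to its left, z up, the work surface at z = 0. Lengths are in m, angles in rad, forces in N, time in s.
With the tool pointing down it reaches from about 0.35 to 0.775 m from the base axis. Payload 5.5 kg.
Tool frame: the origin (TCP) lies at the very end of the fingers, on their centre line; the grasp point (between the pads) lies 19 mm behind it; z points along the fingers, y is the line along which they close (so a half turn about z gives the same grasp; the last joint's range is limited). The gripper opens to 85 mm and grips with 20 to 120 N. Pads are 22 mm wide; open, the fingers measure 114 mm over their backs; the gripper's body (76 mm by 85 mm) begins 54 mm behind the grasp point. The pads swing forward as they close: fully open they stand 13 mm farther back than shut.
Start: joints at [-1.29, 0.313, 0.046, 1.304, 0, 1.431], TCP at [0.235, -0.525, 0.202] pointing down, gripper open.
Joint ranges: [-2.76, 2.76], [-0.86, 1.69], [-1.03, 1.26], [-2.2, 2.34], [-1.47, 1.5], [-3.14, 3.14]. Speed limits (rad/s): [2.57, 2.57, 3.14, 3.14, 3.14, 3.14].

INTERFACE

Orientations are given as a unit quaternion [w, x, y, z].
In Python, from workcell import env, cams, ticket, spotter gives the robot as it stands.
- The arm moves only by the tool jog_arm, never from a script. Its argument "increments" is a list that holds one entry, the list of rows, each a list of 7 numbers: the shift along the tool's x, y, z in units of 0.25 m (1.0 is 0.25 m), then the turn, a rotation vector about the tool's x, y, z in units of 180 degrees (1.0 is 180 degrees), then the closure in counts, from 0 (fully open) to 255 (shut). A call has 1 to 20 rows; each row shifts and turns the commanded pose from where the row before left it, along the tool's axes as they then stand; what a row does not reach is not made up. A row lasts 1/10 s, in which the tool goes at most 50 mm and 8.59 degrees, less where a joint would pass 70% of its speed; a pose out of reach is approached as far as the arm can. A call with a number of a shift or a turn outside -1 to 1 is refused whole. A call with a gripper value outside its range is refused whole. The fingers move at their own pace and stop on an object; "force" is the grip in N (left out, the last holds). Time passes only in rows, so rows that do not move let the fingers close. It gives the time, the measured TCP pose, the force, the opening and the grip force at its end, in the units of the state.
- env.get_state(): the state, without advancing time (a new reading comes with each control period).
- cams.read_camera(name): name is "side" or "top" or "wrist"; returns a dict with "pixels" (480x640x3 uint8, red, green, blue), "fx", "fy", "cx", "cy" (pixels), "k1" (the pictures are not rectified: a ray, as slopes to the right and down, at radius r is drawn at 1 + k1 r^2 times it, then the intrinsics apply), "xyz" and "attitude" of the camera in the world; the wrist camera has in their place "mount" (4x4, takes a point from camera to tool coordinates, whose origin is the TCP and whose axes are the flange's). Camera axes: x right, y down, z forward; pixel columns grow to the right and rows downward; lengths in m; the calibration is good to about 2 mm. A picture is of the moment at which its call begins: read the wrist's pose just before it. There is no depth.
- ticket.hand_in(): hands the job in; it is judged then, once.
Trained networks look in the newest picture that a camera, given by its name, has taken for a name from the list of things; names that differ only in an ending like _2 or _b are one class to them, and where a whole thing is asked for, a point or a joint stands for the part that bears it (a point fixed in the world has none). Each returns a list of dicts, best first, with "conf" (0 to 1); they miss things now and then, are a little off and sometimes report something else, mostly with a low value. They report only what shows in the picture. A call takes as long as a camera call. They do not tell look-alikes from the thing itself.
- spotter.find_in(target, camera): "uv" ([column, row] in pixels, amid what is visible of it).
- spotter.cut_out(target, camera): "region" (480x640 bool, what is visible of it) and "uv" ([column, row] in pixels, amid what is visible of it).
- spotter.landmark_of(target, camera): "uv" ([column, row] in pixels: a listed point, or the origin of a listed thing).
The state is a dict: "clock": time; "joint_pos": joint angles; "qvel": joint speeds; "tau": joint torques, N m; "tcp_pos": TCP position; "orientation": TCP orientation; "wrist_force": force on the tool from outside, world axes, zero at the start; "ft_torque": the same for the moment, N m; "finger_gap": finger opening in m; "grip_force": force on a finger pad.
Only numpy, scipy, OpenCV 4.12 (cv2) and the standard library are available. Lean on these libraries where they do the work, as an engineer would, in place of code of your own. Each camera call takes 0.05 s, during which the arm holds its last target. There are 200 camera calls.

## Working session

There is one attempt and no reset: what is moved stays moved. The work goes in short steps, Python scripts to look and compute and a tool call to move; the robot and the scene stay as the last step left them, time stands still between calls to the robot, and variables do not carry over. Pictures are saved under pics/ and viewed, at most 14 in all, crops included, and the job is handed in when it is done.

Besides the shell and the picture viewer there is one more tool, called after ">>>" as name(argument=value, ...) on one line, values as JSON. jog_arm: Moves the arm, as the interface text tells. Shifts and turns lie within -1 to 1; 1 stands for 0.25 m of shift or 180 degrees of turn. Its arguments: {"type":"object","properties":{"increments":{"type":"array"},"force":{"type":"number"}},"required":["increments"]}

```bash
ls; mkdir -p pics; cat > h.py <<'E'
import numpy as np, cv2
from scipy.spatial.transform import Rotation as R
from workcell import env, cams, ticket, spotter
def q2R(q): return R.from_quat([q[1],q[2],q[3],q[0]]).as_matrix()
def cam(name):
    s=env.get_state(); c=cams.read_camera(name)
    if name=="wrist":
        T=np.eye(4);T[:3,:3]=q2R(s["orientation"]);T[:3,3]=s["tcp_pos"]
        M=T@np.array(c["mount"])
    else:
        M=np.eye(4);a=np.array(c["attitude"]);M[:3,:3]=q2R(a) if a.size==4 else a;M[:3,3]=c["xyz"]
    c["M"]=M; return c
def ray(c,uv):
    p=np.array([(uv[0]-c["cx"])/c["fx"],(uv[1]-c["cy"])/c["fy"]]);q=p.copy()
    for _ in range(20): q=p/(1+c["k1"]*(q@q))
    return c["M"][:3,3],c["M"][:3,:3]@np.array([q[0],q[1],1])
def at(c,uv,z):
    o,d=ray(c,uv); return o+d*(z-o[2])/d[2]
def proj(c,P):
    p=c["M"][:3,:3].T@(np.array(P)-c["M"][:3,3]);q=p[:2]/p[2];q=q*(1+c["k1"]*(q@q))
    return np.array([q[0]*c["fx"]+c["cx"],q[1]*c["fy"]+c["cy"]])
def save(c,n): cv2.imwrite("pics/"+n,c["pixels"][:,:,::-1])
E
python3 - <<'E'
from h import *
np.set_printoptions(precision=4,suppress=True)
s=env.get_state();print(s)
for n in ["top","side"]:
    c=cam(n);save(c,n+"0.png");print(n,c["fx"],c["k1"],c["xyz"],c["attitude"])
    for t,z in [("dock",.02),("pockets",.02),("tray_hinge",.014),("tray_handle",.054),("cover_hinge",.03),("cover_handle",.05)]+[(f"stick{i}_{e}",.012) for i in range(4) for e in("mid","tip")]+[("spool",0),("tape",0)]:
        for r in spotter.landmark_of(t,n)[:6]: print(t,np.round(r["uv"]),round(r["conf"],2),at(c,r["uv"],z)[:2])
E
```

```text
pics
{'clock': 0.0, 'joint_pos': array([-1.2896,  0.314 ,  0.045 ,  1.3036, -0.    ,  1.4312]), 'qvel': array([ 0.0009,  0.0007,  0.0005, -0.0008, -0.0001,  0.0005]), 'tau': array([ -0.0005, -48.0626,  29.8532,   0.0191,  -0.0002,  -0.    ]), 'tcp_pos': array([ 0.2347, -0.5243,  0.201 ]), 'orientation': array([-0.0009,  0.9779,  0.2089, -0.0001]), 'wrist_force': array([-0.7018,  1.0479, -0.2398]), 'ft_torque': array([ 0.0167, -0.0283, -0.005 ]), 'grip_force': 0.0, 'finger_gap': 0.08521614934751522}
top 439.8678531123526 -0.07138599568896452 [0.4155 0.0033 1.0623] [ 0.0166 -0.6966  0.7163 -0.0366]
dock [250. 166.] 0.94 [0.6844 0.119 ]
pockets [256. 184.] 0.66 [0.64   0.1072]
pockets [252. 167.] 0.43 [0.6823 0.1152]
tray_hinge [437. 239.] 0.6 [ 0.4958 -0.3268]
tray_hinge [245. 162.] 0.58 [0.6969 0.1331]
tray_handle [276. 266.] 0.67 [0.4423 0.0618]
cover_hinge [221. 225.] 0.63 [0.5413 0.189 ]
cover_hinge [251. 167.] 0.61 [0.6794 0.1172]
cover_handle [320. 195.] 0.75 [ 0.6046 -0.0449]
stick0_mid [302. 303.] 0.89 [0.3532 0.0026]
stick0_mid [401. 255.] 0.85 [ 0.461  -0.2375]
stick0_mid [35
[... 1335 characters left out ...]
0_mid [320. 307.] 0.63 [ 0.4423 -0.1238]
stick0_tip [330. 325.] 0.96 [ 0.4546 -0.178 ]
stick0_tip [258. 259.] 0.93 [0.3237 0.0551]
stick0_tip [360. 339.] 0.91 [ 0.5052 -0.2231]
stick0_tip [405. 221.] 0.63 [0.6855 0.1819]
stick0_tip [423. 390.] 0.18 [ 0.5899 -0.3574]
stick1_mid [334. 388.] 0.68 [ 0.4427 -0.3367]
stick1_tip [364. 384.] 0.69 [ 0.4933 -0.3324]
stick2_mid [408. 221.] 0.43 [0.6913 0.1819]
stick3_mid [414. 346.] 0.67 [ 0.6017 -0.2512]
stick3_mid [405. 220.] 0.23 [0.6868 0.1852]
stick3_tip [440. 339.] 0.96 [ 0.6529 -0.2384]
stick3_tip [393. 226.] 0.3 [0.6511 0.1619]
spool [424. 388.] 0.59 [ 0.5972 -0.3416]
tape [403. 305.] 0.57 [ 0.6117 -0.1217]
tape [393. 252.] 0.41 [0.6311 0.0681]
```

View pics/top0.png

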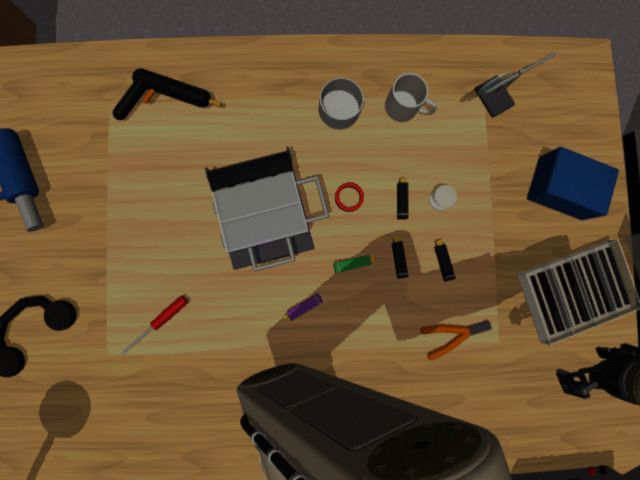

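View pics/side0.png

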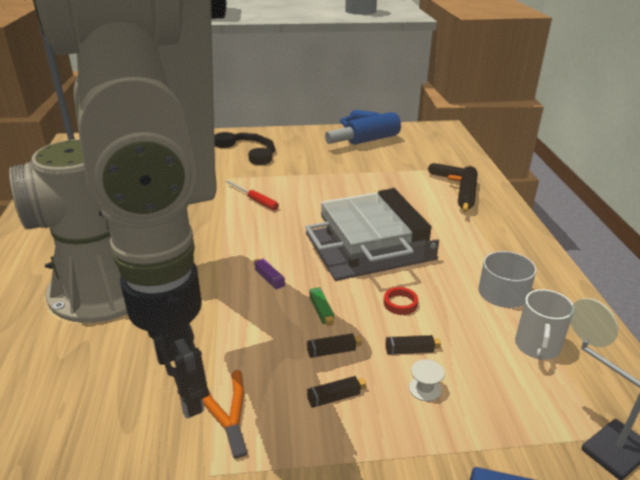

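Top image: the black sticks with brass necks are at (401,257), (443,260) and (403,198). The look-alikes are green at (352,264) and purple at (304,307), so I reject those. The tape is at (349,197) and the spool at (443,197). The dock is around (260,210), with its cover handle at (320,197) and its tray handle at (273,258). The lanes point towards +x, and all the necks already point that way.

```bash
cat >> h.py <<'E'
def tri(obs):
    A=np.zeros((3,3));b=np.zeros(3)
    for c,uv in obs:
        o,d=ray(c,uv);d=d/np.linalg.norm(d);P=np.eye(3)-np.outer(d,d);A+=P;b+=P@o
    p=np.linalg.solve(A,b);return p,max(np.linalg.norm(proj(c,p)-uv) for c,uv in obs)
def yaw():
    m=q2R(env.get_state()["orientation"]);return np.degrees(np.arctan2(m[1,0],m[0,0]))
def go(P,a,frm=None):
    """prints tool-unit shift (in the present tool frame) to P and turn about tool z to yaw a (deg)"""
    s=env.get_state();m=q2R(s["orientation"]);d=m.T@(np.array(P)-(s["tcp_pos"] if frm is None else frm))/.25
    t=-((a-yaw()+180)%360-180)/180
    print("shift",np.round(d,3),"rows>=",int(np.ceil(np.linalg.norm(d)*.25/.05)),"turn z",round(t,3),"rows>=",int(np.ceil(abs(t)*180/8.59)))
E
python3 - <<'E'
from h import *
np.set_printoptions(precision=4,suppress=True)
T=cam("top");S=cam("side")
cv2.imwrite("pics/crop0.png",cv2.resize(T["pixels"][170:290,380:480,::-1],None,fx=5,fy=5,interpolation=cv2.INTER_CUBIC))
cv2.imwrite("pics/crop0.png",np.hstack([cv2.resize(T["pixels"][170:290,380:480,::-1],None,fx=4,fy=4),cv2.resize(T["pixels"][140:280,200:300,::-1],None,fx=3.9,fy=3.429)]))
for n,a,b in [("dock",(250,166),(409,221)),("pockets",(256,184),(396,226)),("trayh",(276,266),(315,238)),("coverh",(320,195),(391.5,255)),("hinge",(221,225),(350,205)),
 ("sA",(401,255),(334,346)),("sAt",(398,237),(360,339)),("sB",(443,262),(334,388)),("sBt",(439,241),(364,384)),("sC",(404,200),(414,346)),("sCt",(402,177),(440,339))]:
    p,e=tri([(T,a),(S,b)]);print(n,p,round(e,1))
E
```

```text
dock [0.6762 0.1168 0.0513] 0.2
pockets [0.6383 0.1033 0.0474] 1.7
trayh [0.4459 0.0605 0.0549] 2.0
coverh [ 0.5993 -0.0438  0.071 ] 0.4
hinge [0.5424 0.1833 0.063 ] 1.8
sA [ 0.4578 -0.2373  0.0125] 1.5
sAt [ 0.5037 -0.2307  0.0189] 0.0
sB [ 0.4412 -0.3392  0.0147] 0.4
sBt [ 0.4929 -0.333   0.0116] 0.6
sC [ 0.5975 -0.2518  0.0116] 1.7
sCt [ 0.6497 -0.2471  0.0198] 0.1
```

View pics/crop0.png

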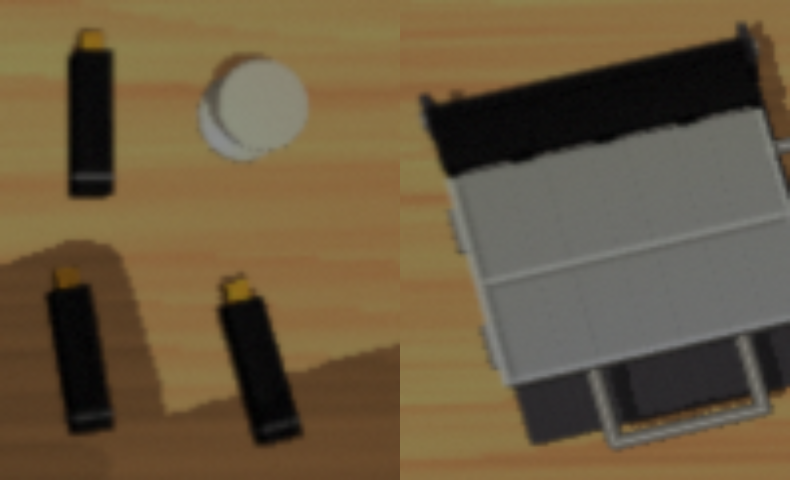

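The crop shows all three black sticks with necks up (+x) and the cover nearly shut. Next I move over the cover handle.

```bash
python3 - <<'E'
from h import *
go([.56,-.04,.25],-166)
E
```

```text
shift [ 1.979 -1.239 -0.192] rows>= 12 turn z -0.944 rows>= 20
```

>>> jog_arm(increments=[[[0.124,-0.0775,-0.012,0,0,0,0],[0.124,-0.0775,-0.012,0,0,0,0],[0.124,-0.0775,-0.012,0,0,0,0],[0.124,-0.0775,-0.012,0,0,0,0],[0.124,-0.0775,-0.012,0,0,0,0],[0.124,-0.0775,-0.012,0,0,0,0],[0.124,-0.0775,-0.012,0,0,0,0],[0.124,-0.0775,-0.012,0,0,0,0],[0.124,-0.0775,-0.012,0,0,0,0],[0.124,-0.0775,-0.012,0,0,0,0],[0.124,-0.0775,-0.012,0,0,0,0],[0.124,-0.0775,-0.012,0,0,0,0],[0.124,-0.0775,-0.012,0,0,0,0],[0.124,-0.0775,-0.012,0,0,0,0],[0.124,-0.0775,-0.012,0,0,0,0],[0.124,-0.0775,-0.012,0,0,0,0]]])

```text
clock: 3.4
tcp_pos: [0.5617, -0.0379, 0.2501]
orientation: [0.0, 0.978, 0.209, 0.0]
wrist_force: [0.3, -0.2, 0.8]
finger_gap: 0.0849
grip_force: 0.0
```

>>> jog_arm(increments=[[[0,0,0,0,0,-0.0472,0],[0,0,0,0,0,-0.0472,0],[0,0,0,0,0,-0.0472,0],[0,0,0,0,0,-0.0472,0],[0,0,0,0,0,-0.0472,0],[0,0,0,0,0,-0.0472,0],[0,0,0,0,0,-0.0472,0],[0,0,0,0,0,-0.0472,0],[0,0,0,0,0,-0.0472,0],[0,0,0,0,0,-0.0472,0],[0,0,0,0,0,-0.0472,0],[0,0,0,0,0,-0.0472,0],[0,0,0,0,0,-0.0472,0],[0,0,0,0,0,-0.0472,0],[0,0,0,0,0,-0.0472,0],[0,0,0,0,0,-0.0472,0],[0,0,0,0,0,-0.0472,0],[0,0,0,0,0,-0.0472,0],[0,0,0,0,0,-0.0472,0],[0,0,0,0,0,-0.0472,0]]])

```text
clock: 5.4
tcp_pos: [0.561, -0.0393, 0.2499]
orientation: [-0.0, -0.125, 0.992, -0.0]
wrist_force: [0.3, 0.2, -0.8]
finger_gap: 0.0855
grip_force: 0.0
```

```bash
python3 - <<'E'
from h import *
np.set_printoptions(precision=4,suppress=True)
s=env.get_state();print(s["tcp_pos"],yaw(),s["joint_pos"],s["clock"])
c=cam("wrist");save(c,"w1.png");print(c["M"])
T=cam("top");S=cam("side")
for t in ["dock","pockets","tray_handle","cover_hinge","cover_handle"]:
    o=[]
    for n,k in (("wrist",c),("top",T),("side",S)):
        for r in spotter.landmark_of(t,n)[:1]: print(t,n,np.round(r["uv"]),round(r["conf"],2));o.append((k,r["uv"]))
    if len(o)>1: print(tri(o))
E
```

```text
[ 0.561  -0.0393  0.2499] -165.61940373755465 [-0.2126  0.2804  0.1178  1.4081 -0.0001 -0.4636] 5.4
[[-0.2487  0.9339  0.2569  0.4981]
 [ 0.9686  0.2399  0.0657 -0.055 ]
 [-0.0003  0.2651 -0.9642  0.4221]
 [ 0.      0.      0.      1.    ]]
dock wrist [420. 333.] 0.71
dock top [250. 164.] 0.86
(array([0.6811, 0.1207, 0.0423]), np.float64(3.04393275849881))
pockets wrist [422. 305.] 0.93
pockets top [255. 184.] 0.58
pockets side [424. 387.] 0.73
(array([ 0.7942,  0.2225, -0.5247]), np.float64(46.772848890987234))
tray_handle wrist [443. 134.] 0.58
tray_handle side [315. 236.] 0.71
(array([0.4492, 0.0629, 0.0603]), np.float64(1.4833297323985903))
cover_hinge wrist [517. 253.] 0.89
cover_hinge top [254. 181.] 0.63
cover_hinge side [348. 207.] 0.89
(array([0.5615, 0.1126, 0.1282]), np.float64(42.49205728264725))
cover_handle wrist [306. 247.] 0.7
cover_handle top [402. 179.] 0.46
cover_handle side [392. 254.] 0.74
(array([ 0.5838, -0.1327,  0.1655]), np.float64(111.01825552084546))
```

View pics/w1.png

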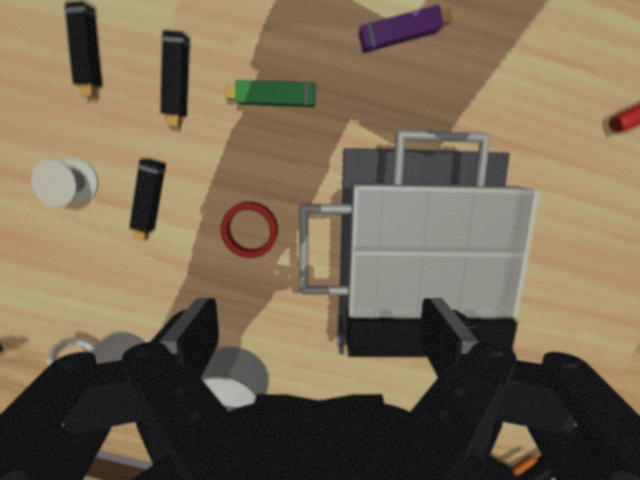

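Wrist picture: the cover handle bar runs from (306,207) to (306,290) and the tray handle's mid is (443,136). The cover is grey and shut, and the tape is at (249,229).

```bash
python3 - <<'E'
from h import *
np.set_printoptions(precision=4,suppress=True)
c=cam("wrist");T=cam("top");S=cam("side")
H,e=tri([(c,(304.5,249)),(T,(321,197)),(S,(391.5,254))]);print(H,e)
for uv in [(304.5,210),(304.5,288)]: print(at(c,uv,H[2]))
B,e=tri([(c,(443,135)),(T,(274,266.5)),(S,(314,237))]);print(B,e)
for uv in [(402,135),(485,135)]: print(at(c,uv,.054))
# grasp: grasp point 19mm behind TCP (open: pads 13 mm further back)
go([H[0],H[1],H[2]+.06],-166)
E
```

```text
[ 0.5967 -0.0457  0.0749] 0.9493108838972123
[ 0.5572 -0.055   0.0749]
[ 0.6409 -0.0351  0.0749]
[0.4459 0.066  0.0537] 2.6244199320917865
[0.4595 0.0247 0.054 ]
[0.4368 0.1098 0.054 ]
shift [-0.132 -0.059  0.46 ] rows>= 3 turn z 0.0 rows>= 1
```

>>> jog_arm(increments=[[[-0.066,-0.03,0.1,0,0,0.002,135],[-0.066,-0.029,0.1,0,0,0,135],[0,0,0.1,0,0,0,135],[0,0,0.1,0,0,0,135],[0,0,0.06,0,0,0,135],[0,0,0,0,0,0,135],[0,0,0,0,0,0,135]]], force=40)

```text
clock: 7.15
tcp_pos: [0.5966, -0.0457, 0.1352]
orientation: [-0.0, -0.119, 0.993, -0.0]
wrist_force: [0.3, -0.4, 0.0]
finger_gap: 0.0401
grip_force: 0.0
```

```bash
python3 - <<'E'
from h import *
np.set_printoptions(precision=4,suppress=True)
s=env.get_state();print(s["tcp_pos"],yaw(),s["finger_gap"])
c=cam("wrist");save(c,"w2.png");T=cam("top");S=cam("side")
for z in(.06,.075):print(proj(c,[s["tcp_pos"][0],s["tcp_pos"][1],z]))
for t in ["cover_hinge","cover_handle"]:
    for n in("wrist","side","top"):
        print(t,n,[(np.round(r["uv"]),round(r["conf"],2)) for r in spotter.landmark_of(t,n)[:2]])
E
```

```text
[ 0.5966 -0.0457  0.1352] -166.32960594016185 0.04011523391875643
[318.2788 241.7074]
[318.2445 247.0827]
cover_hinge wrist [(array([613., 249.]), 0.77)]
cover_hinge side [(array([350., 205.]), 0.91)]
cover_hinge top [(array([220., 222.]), 0.74)]
cover_handle wrist [(array([318., 252.]), 0.98)]
cover_handle side [(array([391., 253.]), 0.61)]
cover_handle top []
```

View pics/w2.png

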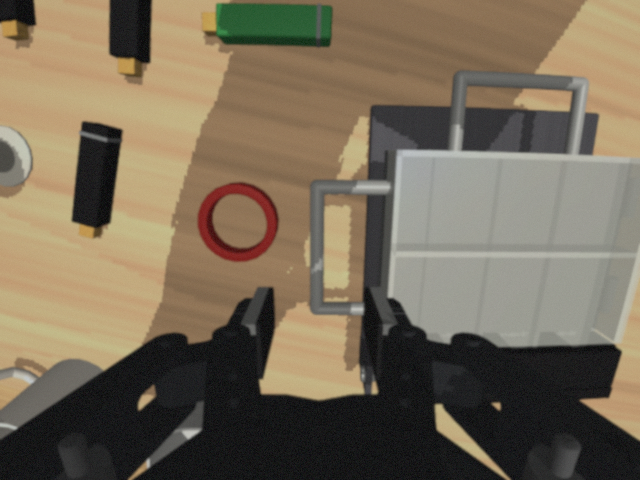

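The bar is centred under the tool (u=318, v 183–310), so I descend and pinch.

>>> jog_arm(increments=[[[0,0,0.08,0,0,0,135],[0,0,0.08,0,0,0,135],[0,0,0.08,0,0,0,135],[0,0,0.076,0,0,0,135],[0,0,0,0,0,0,255],[0,0,0,0,0,0,255],[0,0,0,0,0,0,255],[0,0,0,0,0,0,255],[0,0,0,0,0,0,255]]], force=40)

```text
clock: 8.5
tcp_pos: [0.5972, -0.0459, 0.0569]
orientation: [0.001, -0.119, 0.993, -0.0]
wrist_force: [0.2, 0.7, -0.7]
finger_gap: 0.0001
grip_force: 0.0
```

```bash
python3 - <<'E'
from h import *
np.set_printoptions(precision=4,suppress=True)
T=cam("top");S=cam("side")
print(tri([(S,(350,205)),(T,(220.5,223.5))]))
s=env.get_state();P=s["tcp_pos"]+[0,0,.019];print(s["tcp_pos"],yaw(),s["finger_gap"])
u=np.array([-np.sin(np.radians(14.1)),np.cos(np.radians(14.1)),0])
r=.238;print("hinge if level",P+r*u)
E
```

```text
(array([0.5443, 0.1847, 0.0622]), np.float64(1.1153792372193114))
[ 0.5969 -0.0458  0.0565] -166.3292268633356 0.00012620467449438806
hinge if level [0.539  0.185  0.0755]
```

```bash
python3 - <<'E'
from h import *
c=cam("wrist");save(c,"w3.png")
S=cam("side");cv2.imwrite("pics/s3.png",cv2.resize(S["pixels"][170:300,280:460,::-1],None,fx=4,fy=4))
E
```

```text
(no output)
```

View pics/s3.png

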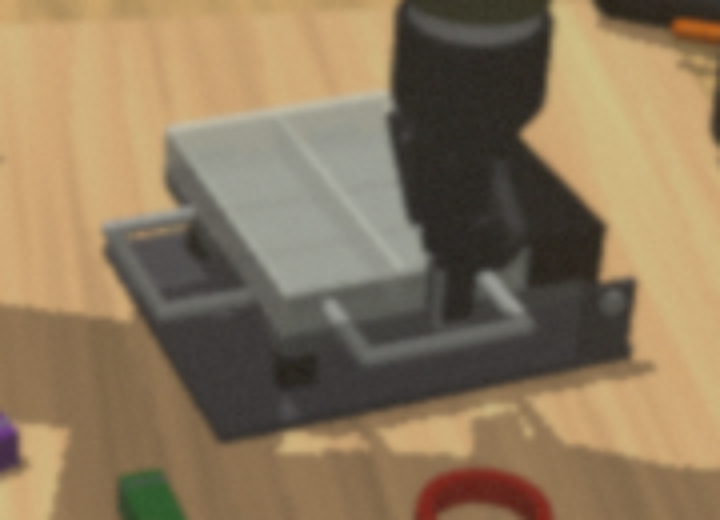

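The side crop shows the closed fingertips at (394,250), just inside or above the bar, whose mid is (392.5,255). I need the bar's height.

```bash
python3 - <<'E'
from h import *
np.set_printoptions(precision=4,suppress=True)
S=cam("side");n=np.array([-np.sin(np.radians(14.1)),np.cos(np.radians(14.1)),0])
P0=np.array([.597,-.0457,0])
for uv in [(392.5,255),(280+370/4,170+357/4),(280+530/4,170+322/4)]:
    o,d=ray(S,uv);print(o+d*(n@(P0-o))/(n@d))
print(proj(S,env.get_state()["tcp_pos"]),[proj(S,[.597,-.0457,z]) for z in(.04,.05,.06)])
print(env.get_state()["finger_gap"])
E
```

```text
[ 0.6003 -0.0449  0.0715]
[ 0.5563 -0.0559  0.0716]
[ 0.6452 -0.0336  0.0721]
[390.2876 261.4746] [array([389.8838, 267.7093]), array([390.2389, 263.8197]), array([390.5973, 259.8936])]
0.00016753677842118147
```

View pics/w3.png

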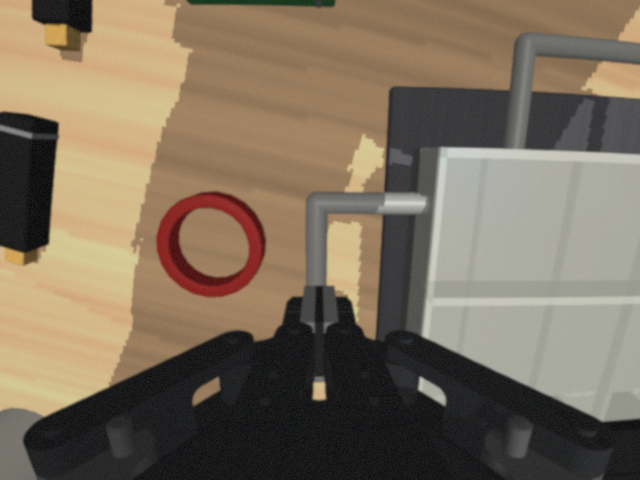

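>>> jog_arm(increments=[[[0,0,0,0,0,0,135],[0,0,0,0,0,0,135],[0,0,0,0,0,0,135],[0,0,0,0,0,0,135],[0,0,0.03,0,0,0,135],[0,0,0.03,0,0,0,135],[0,0,0,0,0,0,255],[0,0,0,0,0,0,255],[0,0,0,0,0,0,255],[0,0,0,0,0,0,255],[0,0,0,0,0,0,255]]], force=40)

```text
clock: 9.85
tcp_pos: [0.5965, -0.0474, 0.0409]
orientation: [-0.0, -0.118, 0.993, -0.001]
wrist_force: [-1.1, -5.8, -0.4]
finger_gap: 0.0078
grip_force: 40.5
```

```bash
python3 - <<'E'
from h import *
c=cam("wrist");s=env.get_state()
print(c["fx"],s["finger_gap"],s["tcp_pos"],[proj(c,s["tcp_pos"]+[0,0,k]) for k in (0,.01,.02)])
S=cam("side");print(proj(S,s["tcp_pos"]))
a=cv2.resize(S["pixels"][220:280,355:430,::-1],None,fx=8,fy=8,interpolation=cv2.INTER_CUBIC)
a=np.clip(a.astype(float)*1.8,0,255).astype(np.uint8);cv2.imwrite("pics/s4.png",a)
E
```

```text
340.97542901530346 0.00786427936141315 [ 0.59643175 -0.04741152  0.04091688] [array([318.07242133, 277.07991348]), array([317.97335499, 283.9952901 ]), array([317.86275498, 291.71707455])]
[389.81881765 267.84873339]
```

View pics/s4.png

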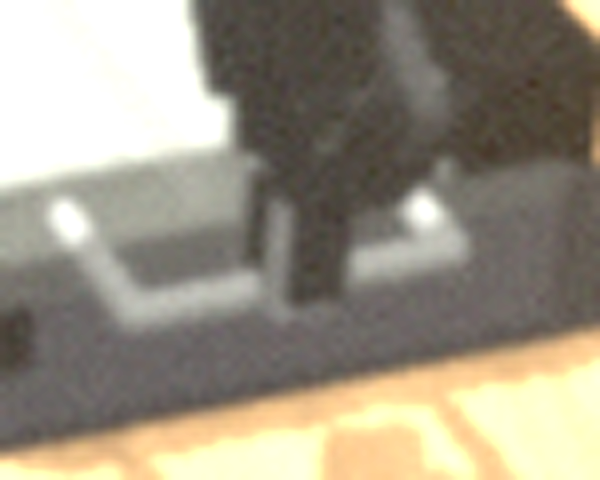

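The gap is 7.8 mm, so the bar is caught only at the very tips. I regrip 14 mm deeper.

>>> jog_arm(increments=[[[0,0,0,0,0,0,135],[0,0,0,0,0,0,135],[0,0,0,0,0,0,135],[0,0.004,0.028,0,0,0,135],[0,0,0.028,0,0,0,135],[0,0,0,0,0,0,255],[0,0,0,0,0,0,255],[0,0,0,0,0,0,255],[0,0,0,0,0,0,255],[0,0,0,0,0,0,255]]], force=40)

```text
clock: 10.95
tcp_pos: [0.5965, -0.0475, 0.027]
orientation: [-0.0, -0.118, 0.993, -0.002]
wrist_force: [-1.2, -7.8, -1.6]
finger_gap: 0.009
grip_force: 38.9
```

```bash
python3 - <<'E'
from h import *
np.set_printoptions(precision=4,suppress=True)
s=env.get_state();print(s["finger_gap"],s["tcp_pos"],yaw(),s["wrist_force"])
S=cam("side");print(proj(S,s["tcp_pos"]))
E
```

```text
0.009020861561547126 [ 0.5965 -0.0475  0.027 ] -166.4437120251722 [-1.2277 -7.7523 -1.557 ]
[389.3481 273.2071]
```

The gap is 9 mm, so the grip on the bar is firm. Both cameras put the real fingertips about 18 mm short of the nominal TCP. I start the arc and watch the force.

>>> jog_arm(increments=[[[0,0.005,-0.095,0,0,0,255],[0,0.014,-0.094,0,0,0,255],[0,0.0235,-0.092,0,0,0,255],[0,0.033,-0.089,0,0,0,255],[0,0.041,-0.086,0,0,0,255],[0,0.05,-0.081,0,0,0,255],[0,0.058,-0.076,0,0,0,255]]], force=40)

```text
clock: 11.7
tcp_pos: [0.5811, 0.0153, 0.1779]
orientation: [-0.002, -0.12, 0.993, 0.005]
wrist_force: [4.1, 17.8, -17.0]
finger_gap: 0.0085
grip_force: 38.6
```

```bash
python3 - <<'E'
from h import *
np.set_printoptions(precision=4,suppress=True)
s=env.get_state();print(s["finger_gap"],s["tcp_pos"],s["wrist_force"],s["joint_pos"])
E
```

```text
0.00847289227581088 [0.5811 0.0153 0.1779] [  4.144   17.7699 -16.98  ] [-0.1171  0.3376  0.0215  1.2608  0.0092 -0.3584]
```

The force points towards the hinge, so the hinge sits about 12 mm below the bar's starting height. I correct the arc for that.

>>> jog_arm(increments=[[[0,0.099,-0.055,0,0,0,255],[0,0.0745,-0.059,0,0,0,255],[0,0.08,-0.051,0,0,0,255],[0,0.085,-0.043,0,0,0,255],[0,0.089,-0.0345,0,0,0,255]]])

```text
clock: 12.2
tcp_pos: [0.5588, 0.1128, 0.2431]
orientation: [0.002, -0.118, 0.993, -0.002]
wrist_force: [1.6, -1.8, 0.9]
finger_gap: 0.0086
grip_force: 38.9
```

```bash
python3 - <<'E'
from h import *
np.set_printoptions(precision=4,suppress=True)
s=env.get_state();d=s["tcp_pos"]-[.5965,-.0485,.027];a=np.radians(14.1)
print(s["finger_gap"],s["tcp_pos"],s["wrist_force"],d@[-np.sin(a),np.cos(a),0],d@[np.cos(a),np.sin(a),0])
E
```

```text
0.008601661001773368 [0.5588 0.1128 0.2431] [ 1.5523 -1.8164  0.8648] 0.1656401544628326 0.0027034030259401043
```

>>> jog_arm(increments=[[[0,0.092,-0.025,0,0,0,255],[0,0.094,-0.016,0,0,0,255],[0,0.095,-0.007,0,0,0,255],[0,0.095,0.003,0,0,0,255],[0,0.094,0.012,0,0,0,255],[0,0.093,0.022,0,0,0,255],[0,0.09,0.031,0,0,0,255],[0,0.0865,0.04,0,0,0,255],[0,0.082,0.048,0,0,0,255],[0,0.077,0.056,0,0,0,255],[0,0,0,0,0,0,255]]])

```text
clock: 13.3
tcp_pos: [0.506, 0.3346, 0.1989]
orientation: [0.002, -0.12, 0.993, 0.001]
wrist_force: [4.5, 1.8, 0.3]
finger_gap: 0.0082
grip_force: 39.5
```

```bash
python3 - <<'E'
from h import *
np.set_printoptions(precision=4,suppress=True)
s=env.get_state();d=s["tcp_pos"]-[.5965,-.0485,.027];a=np.radians(14.1)
print(s["finger_gap"],s["tcp_pos"],s["wrist_force"],d@[-np.sin(a),np.cos(a),0],d@[np.cos(a),np.sin(a),0],yaw())
E
```

```text
0.008153541133962348 [0.506  0.3346 0.1989] [4.4833 1.8394 0.3165] 0.3935674887223011 0.0055289721675964715 -166.20690025272333
```

>>> jog_arm(increments=[[[0,0,0,0,0,0,135],[0,0,0,0,0,0,135],[0,0,0,0,0,0,135],[0,0,0,0,0,0,135],[0,0,-0.1,0,0,0,135],[0,0,-0.15,0,0,0,135],[0,0,-0.15,0,0,0,135],[0,-0.15,0,0,0,0,60],[0,-0.18,0,0,0,0,60],[0,-0.18,0,0,0,0,60],[0,-0.18,0,0,0,0,60],[0,-0.18,0,0,0,0,60],[0,-0.18,0,0,0,0,60],[0,0,0,0,0,0,60],[0,0,0,0,0,0,60]]])

```text
clock: 14.8
tcp_pos: [0.5667, 0.0755, 0.2997]
orientation: [-0.0, -0.117, 0.993, 0.0]
wrist_force: [-0.2, 0.3, -0.3]
finger_gap: 0.0655
grip_force: 0.0
```

```bash
python3 - <<'E'
from h import *
np.set_printoptions(precision=4,suppress=True)
s=env.get_state();print(s["tcp_pos"],yaw(),s["clock"])
c=cam("wrist");save(c,"w5.png");np.save("w5.npy",c["M"])
for t in ["dock","pockets","tray_handle","tray_hinge","cover_hinge"]+["stick0_mid","stick0_tip"]:
  print(t,[(np.round(r["uv"],1),round(r["conf"],2)) for r in spotter.landmark_of(t,"wrist")[:3]])
E
```

```text
[0.5667 0.0755 0.2997] -166.50870676588585 14.8
dock []
pockets [(array([329.8, 262.8]), 0.88), (array([105.4, 106.5]), 0.64)]
tray_handle [(array([335.5, 103.6]), 0.89)]
tray_hinge [(array([333.4, 104.2]), 0.64)]
cover_hinge [(array([411.9, 213.4]), 0.71)]
stick0_mid [(array([188.1,  73.5]), 0.67), (array([301.1,  12.9]), 0.63), (array([104. ,  66.7]), 0.56)]
stick0_tip [(array([150.9,  76.5]), 0.81), (array([ 25.4, 161.4]), 0.74), (array([104. , 107.5]), 0.65)]
```

View pics/w5.png

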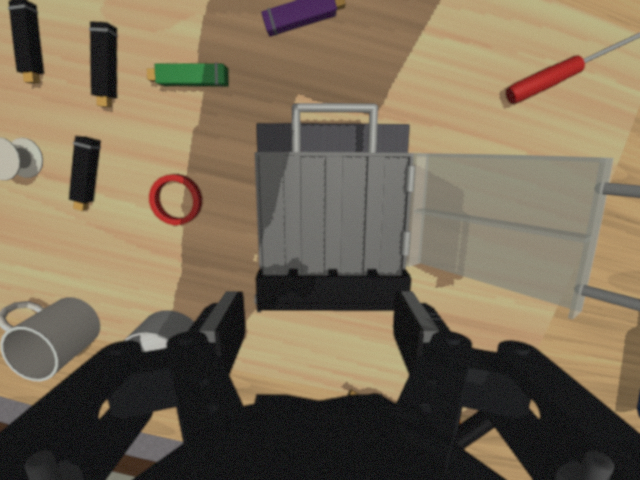

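Wrist picture: the cover is open to the right. The tray's four lanes span u 257–410 and v 155–272, the housing is at v 272–308, and the handle bar is at (335,106). The three black sticks are at (105,60), (25,40) and (85,172).

```bash
python3 - <<'E'
from h import *
from scipy.optimize import least_squares
np.set_printoptions(precision=4,suppress=True)
c=cam("wrist")
g=cv2.cvtColor(c["pixels"],cv2.COLOR_RGB2GRAY)
pts=[((-.182,-.094,.008),(257,154.5)),((-.182,.094,.008),(410,154.5)),((-.036,-.094,.008),(258,268)),((-.036,.094,.008),(410,268)),((-.034,0,0),(330,263))]
def f(p):
    a=p[2];r=[]
    for d,uv in pts[:4]:
        P=[p[0]+d[0]*np.cos(a)-d[1]*np.sin(a),p[1]+d[0]*np.sin(a)+d[1]*np.cos(a),p[3]+d[2]]
        r+=list(proj(c,P)-uv)
    return r
s=least_squares(f,[.68,.12,.245,.05]);print(s.x,np.degrees(s.x[2]),s.fun)
for z in (.05,.06,.07,.08): print(z,np.linalg.norm(at(c,(257,212),z)-at(c,(410,212),z)))
print(at(c,(335.5,106),.054), at(c,(297,107),.054),at(c,(375,106),.054))
print(np.round(g[212,250:420:2]))
T=cam("top")
for t in ["stick0_mid","stick0_tip"]:
  print(t,[(np.round(r["uv"],1),at(c,r["uv"],.012)[:2]) for r in spotter.landmark_of(t,"wrist")[:5]])
E
```

```text
[0.6765 0.1252 0.2469 0.0443] 14.14640638087304 [-1.4831 -0.5776  2.4801 -1.3327  3.4579  1.4525 -4.5433  0.5568]
0.05 0.1919776732394366
0.06 0.1874284326254467
0.07 0.18287919201145678
0.08 0.17832995139746688
[0.4481 0.069  0.054 ] [0.4597 0.0261 0.054 ] [0.4369 0.1133 0.054 ]
[119 117 107  78  64  73  78  77  79  78  80  97 116 112 113 112 101 111
 112 114 114 115 118 119 106 112 114 115 117 116 117 117 116 115 118 110
  91 102 115 117 115 117 118 119 112 107 114 117 117 116 115 113 116 115
 115 116  94  96 115 119 116 118 116 118 118 108 114 115 112 115 113 113
 114 117 114 106  76  80 112 120 131 140 144 144 139]
stick0_mid [(array([101.5,  63.1]), array([ 0.4579, -0.2336])), (array([186.2,  72. ]), array([ 0.4459, -0.1232])), (array([302.1,  11.1]), array([0.3452, 0.0031]))]
stick0_tip [(array([101.3, 101.8]), array([ 0.5051, -0.2284])), (array([144.9,  75.7]), array([ 0.4615, -0.1749]))]
```

```bash
cat >> h.py <<'E'
D0=np.array([.677,.1255]);DA=np.radians(14.1)
def dk(p):
    p=np.array(p)[:2]-D0;return np.array([p[0]*np.cos(DA)+p[1]*np.sin(DA),-p[0]*np.sin(DA)+p[1]*np.cos(DA)])
def wd(x,y): return D0+[x*np.cos(DA)-y*np.sin(DA),x*np.sin(DA)+y*np.cos(DA)]
E
python3 - <<'E'
from h import *
np.set_printoptions(precision=4,suppress=True)
c=cam("wrist")
for u in (290,330.5,371): print([dk(at(c,(u,212),z)) for z in(.052,.06)])
go([.458,-.235,.15],-174)
E
```

```text
[array([-0.112 , -0.0555]), array([-0.1133, -0.0548])]
[array([-0.1116, -0.0051]), array([-0.113 , -0.0054])]
[array([-0.1114,  0.0454]), array([-0.1127,  0.0441])]
shift [ 0.718 -1.11   0.599] rows>= 8 turn z 0.043 rows>= 1
```

```bash
python3 - <<'E'
from h import *
from scipy.signal import find_peaks
from scipy.ndimage import gaussian_filter1d
np.set_printoptions(precision=1,suppress=True)
c=cam("wrist");g=cv2.cvtColor(c["pixels"],cv2.COLOR_RGB2GRAY).astype(float);print(c["cx"],c["cy"])
for r in (168,182,196,212,228,244,258):
    l=g[r-4:r+5].mean(0)
    p,_=find_peaks(-gaussian_filter1d(l,.8)[245:425],prominence=3);p=p+245
    e=gaussian_filter1d(l,1,order=1);q=[u for u in range(245,425) if abs(e[u])>6 and abs(e[u])==abs(e[u-2:u+3]).max()]
    print(r,p,q,[float(round(dk(at(c,(u,r),.056))[1]*1000,1)) for u in p], round(float(dk(at(c,(330,r),.056))[0]),3))
x=c["pixels"][95:315,245:425,::-1];cv2.imwrite("pics/w6.png",np.clip(cv2.resize(x,None,fx=3.3,fy=2.7,interpolation=cv2.INTER_CUBIC).astype(float)*1.4,0,255).astype(np.uint8))
E
```

```text
318.81439050702033 245.76815091004374
168 [257 299 324 341 365 383 405 413] [254, 284, 322, 325, 364, 367, 403, 408, 415] [-93.4, -43.1, -13.2, 7.1, 35.8, 57.4, 83.9, 93.6] -0.165
182 [258 299 324 365 382 404 413] [255, 283, 322, 325, 363, 367, 402, 407, 411] [-93.0, -43.4, -13.3, 36.2, 56.8, 83.6, 94.6] -0.149
196 [258 282 299 323 341 364 405] [255, 276, 363, 366, 403, 407, 412] [-93.8, -64.5, -43.8, -14.5, 7.4, 35.5, 85.8] -0.132
212 [259 282 299 323 340 364 404] [256, 273, 325, 362, 365, 402, 406, 411] [-93.6, -65.2, -44.2, -14.6, 6.4, 36.0, 85.6] -0.112
228 [260 283 299 323 363 402] [256, 264, 324, 361, 364, 400, 404, 410] [-93.4, -64.6, -44.6, -14.7, 35.3, 84.3] -0.092
244 [259 283 299 323 340 362 399 408] [257, 261, 324, 361, 364, 398, 402] [-95.7, -65.3, -45.1, -14.7, 6.7, 34.6, 81.6, 93.1] -0.071
258 [261 283 296 323 362 378 400] [253, 256, 262, 360, 363, 398, 402, 407] [-94.2, -65.9, -49.3, -14.8, 35.1, 55.6, 84.0] -0.053
```

View pics/w6.png

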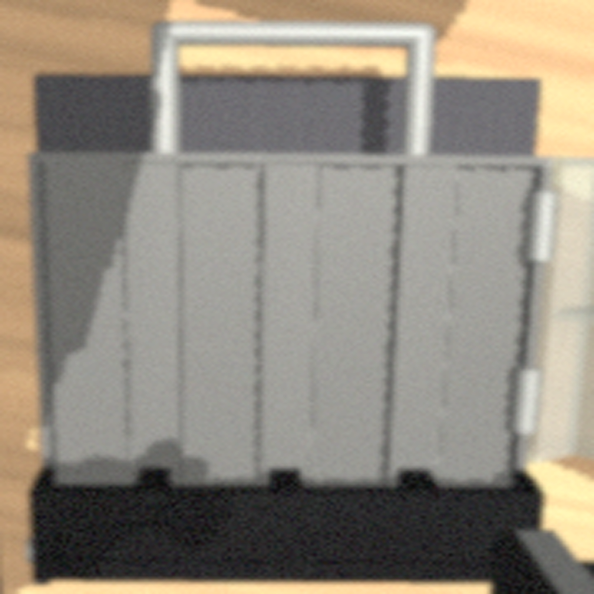

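The enhanced crop gives rib centres at u≈291, 331 and 371, so I refine the dock to lateral −4 mm and heading 13.5°. Next I go to stick A.

```bash
sed -i 's/^D0=.*/D0=np.array([.6783,.1202]);DA=np.radians(13.5)/' h.py; python3 - <<'E'
from h import *
go([.458,-.235,.15],-174)
E
```

```text
shift [ 0.718 -1.109  0.599] rows>= 8 turn z 0.043 rows>= 1
```

>>> jog_arm(increments=[[[0.0718,-0.111,0.06,0,0,0,60],[0.0718,-0.111,0.06,0,0,0,60],[0.0718,-0.111,0.06,0,0,0,60],[0.0718,-0.111,0.06,0,0,0,60],[0.0718,-0.111,0.06,0,0,0,60],[0.0718,-0.111,0.06,0,0,0,60],[0.0718,-0.111,0.06,0,0,0,60],[0.0718,-0.111,0.06,0,0,0,60],[0.0718,-0.111,0.06,0,0,0,60],[0.0718,-0.111,0.06,0,0,0,60],[0,0,0,0,0,0.043,120],[0,0,0,0,0,0,120],[0,0,0,0,0,0,120]]])

```text
clock: 16.8
tcp_pos: [0.458, -0.2353, 0.15]
orientation: [0.0, -0.053, 0.999, -0.0]
wrist_force: [1.1, 0.7, 0.2]
finger_gap: 0.0452
grip_force: 0.0
```

```bash
cat >> h.py <<'E'
def sticks(c,name="wrist",z=.024):
    """dark elongated blobs: top-face rectangle centre/yaw on plane z"""
    for r in spotter.cut_out("stick0_mid",name)[:6]:
        m=r["region"].astype(np.uint8);col=c["pixels"][m>0].mean(0)
        if m.sum()<200: continue
        (x,y),(w,h),a=cv2.minAreaRect(np.argwhere(m)[:,::-1].astype(np.float32))
        print("cut",np.round([x,y,w,h,a],1),np.round(col),round(r["conf"],2),at(c,(x,y),.012)[:2])
    for t in("stick0_mid","stick0_tip"):
        print(t,[(np.round(r["uv"],1),at(c,r["uv"],.012)[:2].round(4),round(r["conf"],2)) for r in spotter.landmark_of(t,name)[:4]])
E
python3 - <<'E'
from h import *
np.set_printoptions(precision=4,suppress=True)
s=env.get_state();print(s["tcp_pos"],yaw(),s["finger_gap"])
c=cam("wrist");save(c,"w7.png");sticks(c);print(proj(c,np.append(s["tcp_pos"][:2],.012)))
E
```

```text
[ 0.458  -0.2353  0.15  ] -173.91400413090386 0.04522728470791955
cut [589.2 133.9  32.3 114.4  66.6] [65. 39. 75.] 0.95 [0.3473 0.0008]
cut [320.5 224.5 109.2  28.2  89.2] [45. 41. 36.] 0.81 [ 0.4577 -0.2331]
cut [440.5 226.4  31.4 112.8  85.2] [51. 87. 49.] 0.64 [ 0.4474 -0.1211]
stick0_mid [(array([321.9, 228.8]), array([ 0.4617, -0.2313]), 0.81), (array([590.4, 129.4]), array([0.3432, 0.0009]), 0.77), (array([440. , 225.2]), array([ 0.4464, -0.1218]), 0.65)]
stick0_tip [(array([321.1, 276.8]), array([ 0.509 , -0.2269]), 0.78), (array([384.3, 233.8]), array([ 0.4602, -0.1727]), 0.74), (array([289. , 397.2]), array([ 0.6523, -0.2466]), 0.17)]
[318.0948 224.5333]
```

>>> jog_arm(increments=[[[-0.004,0.01,0.15,0,0,0,120],[0,0,0.15,0,0,0,120],[0,0,0.15,0,0,0,120],[0,0,0.1,0,0,0,120],[0,0,0.042,0,0,0,120],[0,0,0,0,0,0,200],[0,0,0,0,0,0,200],[0,0,0,0,0,0,200],[0,0,0,0,0,0,200],[0,0,0,0,0,0,200]]], force=40)

```text
clock: 18.0
tcp_pos: [0.4593, -0.2332, 0.0028]
orientation: [0.001, -0.052, 0.999, -0.001]
wrist_force: [-0.2, 0.4, -0.3]
finger_gap: 0.0184
grip_force: 0.0
```

The fingers closed above the stick, so the tips really do stand over 21 mm short of the nominal TCP. I lower step by step.

>>> jog_arm(increments=[[[0,0,0,0,0,0,120],[0,0,0,0,0,0,120],[0,0,0,0,0,0,120],[0,0,0.02,0,0,0,120],[0,0,0.02,0,0,0,120],[0,0,0,0,0,0,255],[0,0,0,0,0,0,255],[0,0,0,0,0,0,255],[0,0,0,0,0,0,255]]], force=40)

```text
clock: 18.9
tcp_pos: [0.4587, -0.2327, -0.0082]
orientation: [-0.0, -0.052, 0.999, -0.0]
wrist_force: [-0.4, -0.1, -1.6]
finger_gap: 0.0221
grip_force: 39.1
```

>>> jog_arm(increments=[[[0,0,0,0,0,0,130],[0,0,0,0,0,0,130],[0,0,0.02,0,0,0,130],[0,0,0,0,0,0,255],[0,0,0,0,0,0,255],[0,0,0,0,0,0,255],[0,0,0,0,0,0,255],[0,0,-0.05,0,0,0,255],[0,0,-0.15,0,0,0,255],[0,0,-0.19,0,0,0,255],[0,0,-0.19,0,0,0,255],[0,0,0,0,0,0,255]]], force=60)

```text
clock: 20.1
tcp_pos: [0.4626, -0.2354, 0.1396]
orientation: [0.005, -0.052, 0.999, -0.004]
wrist_force: [1.4, -0.3, -0.2]
finger_gap: 0.022
grip_force: 63.2
```

```bash
python3 - <<'E'
from h import *
np.set_printoptions(precision=4,suppress=True)
s=env.get_state();print(s["tcp_pos"],yaw(),s["finger_gap"])
p=wd(-.105,.025);print(p)
go([*p,.16],-166.5)
c=cam("wrist")
for r in spotter.cut_out("stick0_mid","wrist")[:5]:
    print(r["uv"],r["conf"],cv2.minAreaRect(np.argwhere(r["region"])[:,::-1].astype(np.float32)))
E
```

```text
[ 0.4626 -0.2354  0.1396] -174.06023546536017 0.021960338081916324
[0.5704 0.12  ]
shift [-0.577  1.369 -0.088] rows>= 8 turn z -0.042 rows>= 1
[450.7, 220.8] 0.9 ((446.70086669921875, 222.70904541015625), (31.234832763671875, 118.60182189941406), 84.80557250976562)
[318.8, 283.6] 0.81 ((317.0, 292.5), (209.0, 60.0), 90.0)
[593.7, 127.8] 0.68 ((595.8448486328125, 129.137939453125), (33.4831428527832, 104.65122985839844), 66.80140686035156)
```

>>> jog_arm(increments=[[[-0.0577,0.137,-0.009,0,0,0,255],[-0.0577,0.137,-0.009,0,0,0,255],[-0.0577,0.137,-0.009,0,0,0,255],[-0.0577,0.137,-0.009,0,0,0,255],[-0.0577,0.137,-0.009,0,0,0,255],[-0.0577,0.137,-0.009,0,0,0,255],[-0.0577,0.137,-0.009,0,0,0,255],[-0.0577,0.137,-0.009,0,0,0,255],[-0.0577,0.137,-0.009,0,0,0,255],[-0.0577,0.136,-0.009,0,0,0,255],[0,0,0,0,0,-0.042,255],[0,0,0.1,0,0,0,255],[0,0,0,0,0,0,255],[0,0,0,0,0,0,255]]])

```text
clock: 21.6
tcp_pos: [0.565, 0.1225, 0.1276]
orientation: [-0.002, -0.117, 0.993, 0.0]
wrist_force: [0.4, -0.2, -1.0]
finger_gap: 0.0222
grip_force: 63.2
```

```bash
python3 - <<'E'
from h import *
np.set_printoptions(precision=4,suppress=True)
s=env.get_state();print(s["tcp_pos"],yaw(),s["finger_gap"],dk(s["tcp_pos"]))
c=cam("wrist");save(c,"w8.png")
for y in(-.01,.01,.04,.06): print(y,[proj(c,[*wd(x,y),.06]).round(0) for x in (-.174,-.16)])
for r in spotter.cut_out("stick0_mid","wrist")[:1]:
    print(r["uv"],r["conf"],cv2.minAreaRect(np.argwhere(r["region"])[:,::-1].astype(np.float32)))
E
```

```text
[0.565  0.1225 0.1276] -166.53238228163082 0.02222758244215435 [-0.1096  0.0287]
-0.01 [array([262., 154.]), array([262., 175.])]
0.01 [array([291., 154.]), array([291., 174.])]
0.04 [array([335., 154.]), array([335., 174.])]
0.06 [array([364., 154.]), array([363., 174.])]
[318.9, 281.9] 0.89 ((317.0, 291.5), (209.0, 62.0), 90.0)
```

View pics/w8.png

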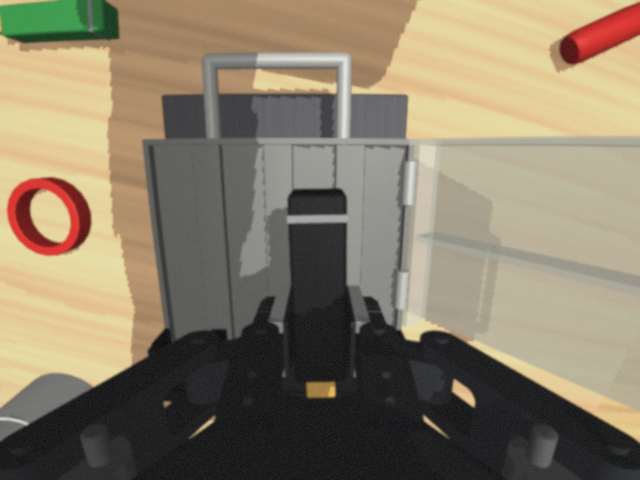

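The predicted rib lines (291, 335, 364) match the picture. The stick needs −4 mm across, then I lower it.

>>> jog_arm(increments=[[[0,-0.015,0,0,0,0,255],[0,0,0.1,0,0,0,255],[0,0,0.1,0,0,0,255],[0,0,0.08,0,0,0,255],[0,0,0.04,0,0,0,255],[0,0,0.02,0,0,0,255],[0,0,0,0,0,0,255],[0,0,0,0,0,0,255]]])

```text
clock: 22.5
tcp_pos: [0.5685, 0.119, 0.0453]
orientation: [0.001, -0.117, 0.993, -0.0]
wrist_force: [0.1, -0.0, -1.7]
finger_gap: 0.022
grip_force: 63.2
```

```bash
python3 - <<'E'
from h import *
s=env.get_state();print(s["tcp_pos"],yaw(),dk(s["tcp_pos"]),s["wrist_force"])
E
```

```text
[0.56854604 0.11898117 0.04534395] -166.51364138807944 [-0.10700598  0.0244364 ] [ 0.07094076 -0.04195786 -1.72959037]
```

Lateral position is 24.4 mm (target 25). I lower in small steps until contact.

>>> jog_arm(increments=[[[0,0,0.01,0,0,0,255],[0,0,0.01,0,0,0,255],[0,0,0,0,0,0,255],[0,0,0,0,0,0,255]]])

```text
clock: 22.9
tcp_pos: [0.5676, 0.119, 0.0393]
orientation: [0.0, -0.117, 0.993, -0.0]
wrist_force: [-0.2, 0.3, -1.1]
finger_gap: 0.0218
grip_force: 63.2
```

>>> jog_arm(increments=[[[0,0,0.008,0,0,0,255],[0,0,0,0,0,0,255],[0,0,0,0,0,0,255]]])

```text
clock: 23.2
tcp_pos: [0.568, 0.1191, 0.0376]
orientation: [0.0, -0.117, 0.993, -0.0]
wrist_force: [0.3, -0.2, 2.2]
finger_gap: 0.0218
grip_force: 63.5
```

>>> jog_arm(increments=[[[0,0,0,0,0,0,150],[0,0,0,0,0,0,150],[0,0,0,0,0,0,150],[0,0,-0.03,0,0,0,150],[0,0,-0.15,0,0,0,150],[0,0,-0.19,0,0,0,150],[0,0,-0.19,0,0,0,130],[0,0,0,0,0,0,130]]])

```text
clock: 24.0
tcp_pos: [0.5719, 0.1194, 0.1854]
orientation: [0.006, -0.117, 0.993, -0.0]
wrist_force: [0.5, -0.0, 0.5]
finger_gap: 0.0419
grip_force: 0.0
```

```bash
python3 - <<'E'
from h import *
np.set_printoptions(precision=4,suppress=True)
s=env.get_state();print(s["tcp_pos"],yaw())
c=cam("wrist")
for r in spotter.cut_out("stick0_mid","wrist")[:4]:
    q=cv2.minAreaRect(np.argwhere(r["region"])[:,::-1].astype(np.float32));P=at(c,q[0],.063);print(q,r["conf"],c["pixels"][r["region"]].mean(0),dk(P),at(c,q[0],.012)[:2])
go([.595,-.251,.15],-174.5)
E
```

```text
[0.5719 0.1194 0.1854] -166.50381761033057
((318.7010803222656, 221.55999755859375), (113.16310119628906, 30.285903930664062), 88.9583740234375) 0.73 [56.1121 53.9194 50.6078] [-0.108   0.0241] [0.5783 0.1208]
((99.49824523925781, 29.884639739990234), (35.8111457824707, 110.8945541381836), 89.11859893798828) 0.62 [ 66.4888 119.694   66.9006] [-0.2652 -0.1511] [ 0.4468 -0.1222]
shift [ 0.244 -1.464  0.118] rows>= 8 turn z 0.044 rows>= 1
```

Stick A lies in lane +25. Next is C.

>>> jog_arm(increments=[[[0.0244,-0.1464,0,0,0,0,130],[0.0244,-0.1464,0,0,0,0,130],[0.0244,-0.1464,0,0,0,0,130],[0.0244,-0.1464,0.01,0,0,0,130],[0.0244,-0.1464,0.01,0,0,0,125],[0.0244,-0.1464,0.02,0,0,0,125],[0.0244,-0.1464,0.02,0,0,0,120],[0.0244,-0.1464,0.02,0,0,0,120],[0.0244,-0.1464,0.02,0,0,0,120],[0.0244,-0.1464,0.018,0,0,0,120],[0,0,0,0,0,0.044,120],[0,0,0,0,0,0,120],[0,0,0,0,0,0,120]]])

```text
clock: 25.4
tcp_pos: [0.5928, -0.2504, 0.1464]
orientation: [-0.001, -0.05, 0.999, 0.001]
wrist_force: [0.8, 0.8, 0.1]
finger_gap: 0.0453
grip_force: 0.0
```

```bash
python3 - <<'E'
from h import *
np.set_printoptions(precision=4,suppress=True)
s=env.get_state();print(s["tcp_pos"],yaw(),s["finger_gap"])
c=cam("wrist");sticks(c);print(proj(c,np.append(s["tcp_pos"][:2],.012)))
print([ (r["uv"],at(c,r["uv"],.022)[:2]) for r in spotter.find_in("spool","wrist")[:1]])
E
```

```text
[ 0.5928 -0.2504  0.1464] -174.25974599409673 0.04531176545458518
cut [487.2  72.8  34.3 124.3  85.4] [44. 78. 44.] 0.84 [ 0.4467 -0.1212]
cut [601.    5.5  11.   30.   90. ] [50. 33. 50.] 0.47 [ 0.3775 -0.0305]
stick0_mid [(array([485.1,  71.2]), array([ 0.4457, -0.1232]), 0.8)]
stick0_tip [(array([426.4,  79.8]), array([ 0.4589, -0.1722]), 0.8)]
[317.7997 225.7054]
[([207.6, 229.6], array([ 0.604 , -0.3486]))]
```

```bash
python3 - <<'E'
from h import *
np.set_printoptions(precision=4,suppress=True)
c=cam("wrist");save(c,"w9.png")
for t in("stick3_mid","stick3_tip","stick1_mid","stick1_tip"):
    print(t,[(np.round(r["uv"],1),at(c,r["uv"],.012)[:2],round(r["conf"],2)) for r in spotter.landmark_of(t,"wrist")[:4]])
T=cam("top")
print([(np.round(r["uv"],1),at(T,r["uv"],.012)[:2],round(r["conf"],2)) for t in("stick0_mid","stick3_tip") for r in spotter.landmark_of(t,"top")[:6]])
E
```

```text
stick3_mid []
stick3_tip [(array([314.7, 283.7]), array([ 0.6518, -0.2477]), 0.61)]
stick1_mid [(array([226.1,  39.5]), array([ 0.4456, -0.3412]), 0.86)]
stick1_tip [(array([241.7, 107.9]), array([ 0.4985, -0.3253]), 0.67)]
[(array([356. , 264.6]), array([ 0.4406, -0.1279]), 0.93), (array([302.4, 309.4]), array([0.3381, 0.0033]), 0.8), (array([250.9, 212.2]), array([0.5735, 0.1207]), 0.76), (array([403.1, 175.9]), array([ 0.6541, -0.2518]), 0.71)]
```

View pics/w9.png

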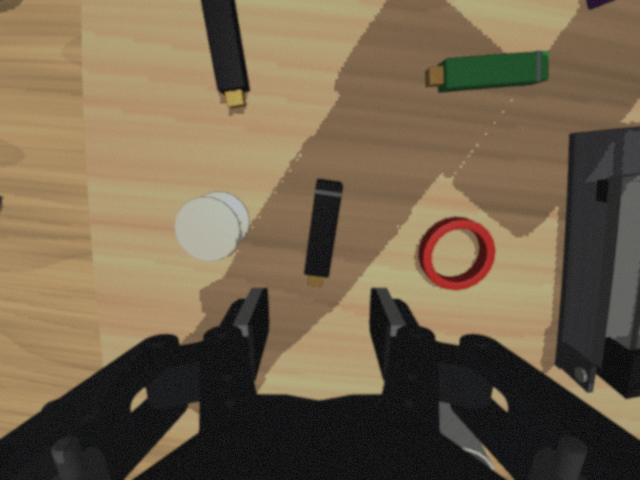

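The picture shows stick C from rear (329,184) to neck end (315,284), tilted about 8° from the tool, between the spool at (210,228) and the tape at (457,253).

```bash
python3 - <<'E'
from h import *
np.set_printoptions(precision=4,suppress=True)
c=cam("wrist")
a=at(c,(329,184),.02)[:2];b=at(c,(314.7,284),.012)[:2];print(a,b,np.linalg.norm(b-a))
g=cv2.cvtColor(c["pixels"],cv2.COLOR_RGB2GRAY)[180:290,295:350];m=(cv2.GaussianBlur(g,(3,3),0)<55)
n,l,st,_=cv2.connectedComponentsWithStats(m.astype(np.uint8));i=1+st[1:,4].argmax()
q=cv2.minAreaRect((np.argwhere(l==i)[:,::-1]+[295,180]).astype(np.float32));print(q,st[i])
ys,xs=np.nonzero(l==i);k=np.polyfit(ys,xs,1);p1=(np.polyval(k,10)+295,190);p2=(np.polyval(k,90)+295,270)
d=(at(c,p2,.02)-at(c,p1,.02))[:2];h=np.degrees(np.arctan2(d[1],d[0]));mid=b-.05*d/np.linalg.norm(d);print(p1,p2,h,mid,at(c,q[0],.018))
go([*mid,.15],180+h)
E
```

```text
[ 0.5548 -0.2453] [ 0.652  -0.2487] 0.09722520898090478
((322.7604675292969, 235.46656799316406), (25.45110321044922, 81.28230285644531), 7.943471908569336) [  11   14   35   83 2023]
(np.float64(328.60942838303896), 190) (np.float64(318.0353938472096), 270) -1.5570142918674943 [ 0.602  -0.2473] [ 0.6017 -0.246   0.018 ]
shift [-0.034  0.012 -0.009] rows>= 1 turn z 0.04 rows>= 1
```

>>> jog_arm(increments=[[[-0.034,0.012,0,0,0,0,120],[0,0,0.1,0,0,0.042,120],[0,0,0.15,0,0,0,120],[0,0,0.15,0,0,0,120],[0,0,0.12,0,0,0,120],[0,0,0.08,0,0,0,120],[0,0,0.043,0,0,0,120],[0,0,0,0,0,0,120],[0,0,0,0,0,0,255],[0,0,0,0,0,0,255],[0,0,0,0,0,0,255],[0,0,0,0,0,0,255]]], force=60)

```text
clock: 27.3
tcp_pos: [0.6032, -0.248, -0.0112]
orientation: [0.001, 0.017, 1.0, -0.001]
wrist_force: [-0.8, 0.1, 6.1]
finger_gap: 0.0218
grip_force: 59.5
```

>>> jog_arm(increments=[[[0,0,-0.05,0,0,0,255],[0,0,-0.15,0,0,0,255],[0,0,-0.19,0,0,0,255],[0,0,-0.19,0,0,0,255],[0,0,-0.14,0,0,0,255],[0,0,0,0,0,0,255],[0,0,0,0,0,0,255]]])

```text
clock: 28.0
tcp_pos: [0.6023, -0.2476, 0.1687]
orientation: [0.001, 0.017, 1.0, -0.001]
wrist_force: [-0.7, 0.2, -1.1]
finger_gap: 0.0218
grip_force: 59.0
```

```bash
cat >> h.py <<'E'
def held(x,y,z=.13):
    s=env.get_state();print("tcp",s["tcp_pos"],yaw(),s["finger_gap"],s["clock"],dk(s["tcp_pos"]))
    c=cam("wrist")
    for r in spotter.cut_out("stick0_mid","wrist")[:5]:
        print(r["uv"],r["conf"],np.round(np.concatenate([np.atleast_1d(k) for k in cv2.minAreaRect(np.argwhere(r["region"])[:,::-1].astype(np.float32))])),c["pixels"][r["region"]].mean(0))
    p=wd(x,y);go([*p,z],-166.5)
E
python3 - <<'E'
from h import *
np.set_printoptions(precision=4,suppress=True)
held(-.107,-.025)
E
```

```text
tcp [ 0.6023 -0.2476  0.1687] 178.00908041057372 0.021775301790671463 28.0 [-0.1597 -0.3399]
[457.5, 39.5] 0.82 [454.  44.  35. 123.  77.] [51.4814 84.6547 48.7503]
shift [0.127 1.267 0.145] rows>= 7 turn z -0.086 rows>= 2
```

>>> jog_arm(increments=[[[0.0127,0.1267,0,0,0,0,255],[0.0127,0.1267,0,0,0,0,255],[0.0127,0.1267,0,0,0,0,255],[0.0127,0.1267,0,0,0,0,255],[0.0127,0.1267,0,0,0,0,255],[0.0127,0.1267,0,0,0,0,255],[0.0127,0.1267,0,0,0,0,255],[0.0127,0.1267,0,0,0,0,255],[0.0127,0.1267,0,0,0,0,255],[0.0127,0.1267,0,0,0,0,255],[0,0,0,0,0,-0.043,255],[0,0,0.15,0,0,-0.043,255],[0,0,0,0,0,0,255],[0,0,0,0,0,0,255]]])

```text
clock: 29.5
tcp_pos: [0.5791, 0.0703, 0.1277]
orientation: [-0.003, -0.116, 0.993, 0.0]
wrist_force: [0.3, 0.1, -0.6]
finger_gap: 0.0218
grip_force: 59.1
```

```bash
python3 - <<'E'
from h import *
np.set_printoptions(precision=4,suppress=True)
held(-.107,-.025)
c=cam("wrist");g=cv2.cvtColor(c["pixels"],cv2.COLOR_RGB2GRAY).astype(int)
print(g[200:206,270:370:2].mean(0).round())
E
```

```text
tcp [0.5791 0.0703 0.1277] -166.69473684835992 0.02180565930814757 29.5 [-0.1081 -0.0253]
[119.8, 13.1] 0.87 [117.  18.  37. 134.  90.] [ 65.4033 121.5278  67.654 ]
[390.1, 238.7] 0.76 [390. 246. 137.  42.  90.] [59.6526 57.7402 54.1309]
[461.2, 220.0] 0.64 [429. 224. 351. 420.  90.] [156.9975 153.1283 140.8817]
[564.8, 243.2] 0.36 [550. 252. 234. 177.  90.] [188.3881 180.9056 159.251 ]
shift [0.004 0.004 0.   ] rows>= 1 turn z -0.001 rows>= 1
[103.  99. 104. 104. 106. 120. 134. 136. 141. 144. 104.  36.  38.  38.
  39.  38.  38.  42.  49.  50.  52.  51.  50.  52.  53.  53.  52.  53.
  53.  53.  52.  52.  52.  54.  53.  53.  54.  51.  43.  88. 154. 162.
 162. 161. 161. 161. 162. 160. 141. 108.]
```

>>> jog_arm(increments=[[[0,0.002,0.1,0,0,0,255],[0,0,0.1,0,0,0,255],[0,0,0.08,0,0,0,255],[0,0,0.04,0,0,0,255],[0,0,0.02,0,0,0,255],[0,0,0,0,0,0,255],[0,0,0.006,0,0,0,255],[0,0,0,0,0,0,255],[0,0,0,0,0,0,255]]])

```text
clock: 30.55
tcp_pos: [0.5816, 0.0708, 0.0438]
orientation: [0.001, -0.117, 0.993, -0.0]
wrist_force: [-0.8, -0.2, -0.4]
finger_gap: 0.0214
grip_force: 59.1
```

```bash
python3 - <<'E'
from h import *
s=env.get_state();print(s["tcp_pos"],yaw(),dk(s["tcp_pos"]),s["wrist_force"])
E
```

```text
[0.5816262  0.07082473 0.04378791] -166.51420543365703 [-0.10552912 -0.02544298] [-0.8216584  -0.15442254 -0.35560897]
```

>>> jog_arm(increments=[[[0,0,0.01,0,0,0,255],[0,0,0.01,0,0,0,255],[0,0,0,0,0,0,255],[0,0,0,0,0,0,255]]])

```text
clock: 30.95
tcp_pos: [0.5815, 0.0708, 0.0397]
orientation: [0.001, -0.117, 0.993, -0.0]
wrist_force: [-3.1, 0.1, 9.9]
finger_gap: 0.0219
grip_force: 60.3
```

>>> jog_arm(increments=[[[0,0,0,0,0,0,150],[0,0,0,0,0,0,150],[0,0,0,0,0,0,150],[0,0,-0.03,0,0,0,150],[0,0,-0.15,0,0,0,150],[0,0,-0.19,0,0,0,150],[0,0,-0.19,0,0,0,130],[0,0,0,0,0,0,130],[0,0,0,0,0,0,130]]])

```text
clock: 31.85
tcp_pos: [0.5823, 0.0708, 0.18]
orientation: [0.002, -0.117, 0.993, -0.0]
wrist_force: [-0.1, -0.8, -0.8]
finger_gap: 0.0419
grip_force: 0.0
```

```bash
python3 - <<'E'
from h import *
np.set_printoptions(precision=4,suppress=True)
s=env.get_state();print(s["tcp_pos"],yaw())
c=cam("wrist")
for r in spotter.cut_out("stick0_mid","wrist")[:4]:
    q=cv2.minAreaRect(np.argwhere(r["region"])[:,::-1].astype(np.float32));P=at(c,q[0],.063);print(q,r["conf"],c["pixels"][r["region"]].mean(0),dk(P))
go([.44,-.338,.15],-166)
E
```

```text
[0.5823 0.0708 0.18  ] -166.50867934629977
((148.5, 29.5), (37.0, 113.0), 90.0) 0.73 [ 66.1441 117.782   66.3069] [-0.2644 -0.1579]
((378.4999694824219, 225.49996948242188), (32.99999237060547, 114.99998474121094), 0.0) 0.55 [57.4356 54.9755 50.9174] [-0.108   0.0264]
shift [ 0.927 -1.459  0.109] rows>= 9 turn z -0.003 rows>= 1
```

>>> jog_arm(increments=[[[0.0773,-0.1216,0,0,0,0,130],[0.0773,-0.1216,0,0,0,0,130],[0.0773,-0.1216,0,0,0,0,130],[0.0773,-0.1216,0.01,0,0,0,130],[0.0773,-0.1216,0.01,0,0,0,125],[0.0773,-0.1216,0.01,0,0,0,125],[0.0773,-0.1216,0.01,0,0,0,120],[0.0773,-0.1216,0.01,0,0,0,120],[0.0773,-0.1216,0.01,0,0,0,120],[0.0773,-0.1216,0.01,0,0,0,120],[0.0773,-0.1216,0.02,0,0,0,120],[0.0773,-0.1216,0.02,0,0,0,120],[0,0,0,0,0,0,120],[0,0,0,0,0,0,120],[0,0,0,0,0,0,120]]])

```text
clock: 33.45
tcp_pos: [0.4403, -0.3367, 0.1495]
orientation: [-0.001, -0.118, 0.993, 0.001]
wrist_force: [-0.2, -0.5, -0.2]
finger_gap: 0.0451
grip_force: 0.0
```

```bash
cat >> h.py <<'E'
def black(c,box,th=55,zt=.02):
    x0,y0,x1,y1=box;g=cv2.cvtColor(c["pixels"],cv2.COLOR_RGB2GRAY)[y0:y1,x0:x1];m=(cv2.GaussianBlur(g,(3,3),0)<th)
    n,l,st,_=cv2.connectedComponentsWithStats(m.astype(np.uint8));i=1+st[1:,4].argmax();ys,xs=np.nonzero(l==i)
    print("blob",st[i]+[x0,y0,0,0,0]);k=np.polyfit(ys,xs,1);ya,yb=ys.min()+6,ys.max()-6
    d=(at(c,(np.polyval(k,yb)+x0,yb+y0),zt)-at(c,(np.polyval(k,ya)+x0,ya+y0),zt))[:2];return np.degrees(np.arctan2(d[1],d[0])),d/np.linalg.norm(d)
E
python3 - <<'E'
from h import *
np.set_printoptions(precision=4,suppress=True)
s=env.get_state();print(s["tcp_pos"],yaw(),s["finger_gap"])
c=cam("wrist");sticks(c);print(proj(c,np.append(s["tcp_pos"][:2],.012)))
print(black(c,(280,150,365,290)))
T=cam("top");save(T,"top2.png")
E
```

```text
[ 0.4403 -0.3367  0.1495] -166.48156662897983 0.045136728708299545
cut [628.5 224.   32.   21.   90. ] [50. 32. 52.] 0.69 [ 0.3667 -0.0395]
cut [526.9 281.8 104.1  30.1   1.6] [41. 72. 40.] 0.57 [ 0.4474 -0.1206]
stick0_mid [(array([524.3, 279.3]), array([ 0.4456, -0.1243]), 0.61)]
stick0_tip [(array([477.6, 282.7]), array([ 0.4599, -0.17  ]), 0.74)]
[318.0555 224.7559]
blob [ 298  194   26   80 1961]
(np.float64(14.06568246144486), array([0.97 , 0.243]))
```

```bash
python3 - <<'E'
from h import *
np.set_printoptions(precision=4,suppress=True)
c=cam("wrist");h,d=black(c,(280,150,365,290))
for t in("stick1_tip","stick1_mid"): print(t,[(np.round(r["uv"],1),round(r["conf"],2)) for r in spotter.landmark_of(t,"wrist")[:3]])
b=at(c,(311,280.5),.012)[:2];m=b-.05*d;print(m);go([*m,-.012],180+h)
x=np.vstack([np.hstack([c["pixels"][150:300,240:380,::-1]])]);T=cv2.imread("pics/top2.png")[140:290,200:340]
cv2.imwrite("pics/c10.png",cv2.resize(np.hstack([x,T]),None,fx=2.8,fy=2.8,interpolation=cv2.INTER_CUBIC))
E
```

```text
blob [ 299  193   26   80 1971]
stick1_tip []
stick1_mid [(array([310.6, 228.6]), 0.82)]
[ 0.4485 -0.3434]
shift [-0.024 -0.03   0.651] rows>= 4 turn z -0.004 rows>= 1
```

View pics/c10.png

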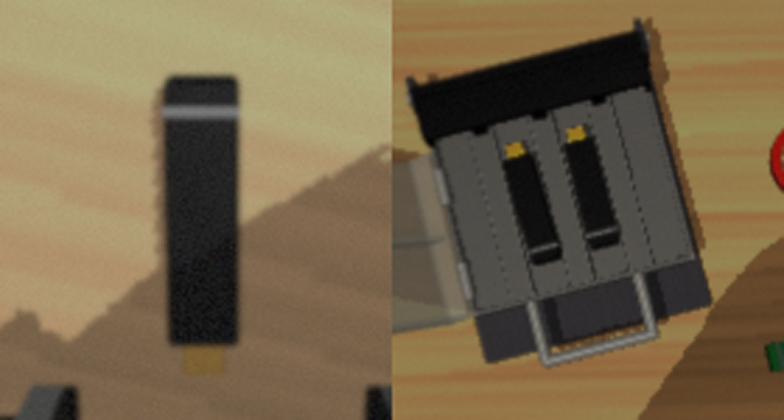

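The crops show stick B aligned with the tool, and sticks A and C in lanes +25 and −25 with their necks towards the housing. I pick B.

>>> jog_arm(increments=[[[-0.025,-0.027,0,0,0,-0.003,120],[0,0,0.15,0,0,0,120],[0,0,0.15,0,0,0,120],[0,0,0.15,0,0,0,120],[0,0,0.1,0,0,0,120],[0,0,0.06,0,0,0,120],[0,0,0.04,0,0,0,120],[0,0,0,0,0,0,255],[0,0,0,0,0,0,255],[0,0,0,0,0,0,255],[0,0,0,0,0,0,255],[0,0,-0.05,0,0,0,255],[0,0,-0.15,0,0,0,255],[0,0,-0.19,0,0,0,255],[0,0,-0.19,0,0,0,255],[0,0,-0.1,0,0,0,255],[0,0,0,0,0,0,255]]], force=60)

```text
clock: 35.55
tcp_pos: [0.4506, -0.3454, 0.1644]
orientation: [0.003, -0.122, 0.992, -0.004]
wrist_force: [0.8, -0.0, -0.5]
finger_gap: 0.0216
grip_force: 60.1
```

```bash
python3 - <<'E'
from h import *
np.set_printoptions(precision=4,suppress=True)
s=env.get_state();print(s["tcp_pos"],yaw(),s["finger_gap"],s["clock"])
go([*wd(-.107,-.075),.16],-166.5)
E
```

```text
[ 0.4506 -0.3454  0.1644] -165.96183322808943 0.021638013319757437 35.55
shift [-0.904  1.29   0.011] rows>= 8 turn z 0.003 rows>= 1
```

>>> jog_arm(increments=[[[-0.0753,0.1075,0,0,0,0,255],[-0.0753,0.1075,0,0,0,0,255],[-0.0753,0.1075,0,0,0,0,255],[-0.0753,0.1075,0,0,0,0,255],[-0.0753,0.1075,0,0,0,0,255],[-0.0753,0.1075,0,0,0,0,255],[-0.0753,0.1075,0,0,0,0,255],[-0.0753,0.1075,0,0,0,0,255],[-0.0753,0.1075,0,0,0,0,255],[-0.0753,0.1075,0,0,0,0,255],[-0.0753,0.1075,0,0,0,0,255],[-0.0753,0.1075,0,0,0,0.003,255],[0,0,0.14,0,0,0,255],[0,0,0,0,0,0,255],[0,0,0,0,0,0,255]]])

```text
clock: 37.05
tcp_pos: [0.5876, 0.0246, 0.1222]
orientation: [-0.002, -0.117, 0.993, 0.0]
wrist_force: [-0.2, 0.6, -0.7]
finger_gap: 0.0219
grip_force: 60.0
```

```bash
python3 - <<'E'
from h import *
np.set_printoptions(precision=4,suppress=True)
held(-.107,-.075)
c=cam("wrist");g=cv2.cvtColor(c["pixels"],cv2.COLOR_RGB2GRAY).astype(int)
print(g[200:206,270:370:2].mean(0).round())
E
```

```text
tcp [0.5876 0.0246 0.1222] -166.50913946505065 0.021864154461671666 37.05 [-0.1105 -0.0718]
[176.4, 16.0] 0.75 [171.  16.  33. 136.  90.] [ 69.4851 124.7548  70.4761]
[454.8, 248.1] 0.69 [455. 250.  47. 141.   5.] [56.8703 55.1035 51.5178]
shift [-0.008 -0.008 -0.024] rows>= 1 turn z -0.0 rows>= 1
[169. 170. 171. 171. 171. 172. 172. 173. 161. 102.  74.  36.  39.  42.
  42.  43.  41.  40.  42.  42.  43.  43.  41.  41.  42.  43.  40.  41.
  40.  41.  43.  38.  40.  41.  41.  53.  57.  56.  47.  93. 165. 174.
 174. 174. 174. 174. 174. 164. 119. 100.]
```

>>> jog_arm(increments=[[[-0.004,-0.008,0.1,0,0,0,255],[0,0,0.1,0,0,0,255],[0,0,0.07,0,0,0,255],[0,0,0.04,0,0,0,255],[0,0,0.006,0,0,0,255],[0,0,0,0,0,0,255],[0,0,0,0,0,0,255],[0,0,0,0,0,0,255]]])

```text
clock: 38.0
tcp_pos: [0.5916, 0.0227, 0.0452]
orientation: [0.001, -0.117, 0.993, -0.0]
wrist_force: [-0.4, -0.4, -1.6]
finger_gap: 0.0219
grip_force: 60.0
```

```bash
python3 - <<'E'
from h import *
s=env.get_state();print(s["tcp_pos"],yaw(),dk(s["tcp_pos"]),s["wrist_force"],s["finger_gap"])
E
```

```text
[0.59163409 0.0227093  0.04521909] -166.5138243953842 [-0.10703008 -0.07456527] [-0.39162026 -0.35219867 -1.55663474] 0.02191751858059535
```

>>> jog_arm(increments=[[[0,0,0.01,0,0,0,255],[0,0,0.008,0,0,0,255],[0,0,0.004,0,0,0,255],[0,0,0,0,0,0,255],[0,0,0,0,0,0,255]]])

```text
clock: 38.5
tcp_pos: [0.5908, 0.0229, 0.0391]
orientation: [0.0, -0.118, 0.993, -0.0]
wrist_force: [-1.1, 0.0, 4.3]
finger_gap: 0.0217
grip_force: 60.7
```

>>> jog_arm(increments=[[[0,0,0.004,0,0,0,255],[0,0,0,0,0,0,255],[0,0,0,0,0,0,150],[0,0,0,0,0,0,150],[0,0,0,0,0,0,150],[0,0,-0.03,0,0,0,150],[0,0,-0.15,0,0,0,150],[0,0,-0.19,0,0,0,150],[0,0,-0.19,0,0,0,130],[0,0,-0.19,0,0,0,130],[0,0,0,0,0,0,130],[0,0,0,0,0,0,130]]])

```text
clock: 39.7
tcp_pos: [0.5918, 0.0228, 0.2269]
orientation: [0.002, -0.117, 0.993, -0.0]
wrist_force: [-0.6, 0.1, -0.8]
finger_gap: 0.0419
grip_force: 0.0
```

```bash
python3 - <<'E'
from h import *
np.set_printoptions(precision=4,suppress=True)
s=env.get_state();print(s["tcp_pos"],yaw())
c=cam("wrist");save(c,"w11.png")
for y in (-75,-25,25,75):
    print(y,[round(float(cv2.cvtColor(c["pixels"],cv2.COLOR_RGB2GRAY)[tuple(int(round(v)) for v in proj(c,[*wd(x/1000,y/1000),.06])[::-1])]),0) for x in range(-170,-35,10)])
# tray handle
B=wd(-.237,0);print(B,proj(c,[*B,.054]))
for r in spotter.landmark_of("tray_handle","wrist")[:2]: print(r["uv"],r["conf"],at(c,r["uv"],.054))
T=cam("top")
print([(np.round(r["uv"],1),at(T,r["uv"],.012)[:2],round(r["conf"],2)) for t in("stick0_mid","stick3_mid","stick2_mid") for r in spotter.landmark_of(t,"top")[:6]])
go([*B,.12],103.5)
E
```

```text
[0.5918 0.0228 0.2269] -166.5080866061028
-75 [139.0, 140.0, 50.0, 47.0, 45.0, 47.0, 40.0, 43.0, 41.0, 40.0, 39.0, 178.0, 126.0, 124.0]
-25 [143.0, 140.0, 48.0, 49.0, 44.0, 47.0, 42.0, 40.0, 40.0, 40.0, 42.0, 178.0, 126.0, 126.0]
25 [141.0, 133.0, 49.0, 45.0, 48.0, 48.0, 41.0, 41.0, 39.0, 39.0, 35.0, 176.0, 126.0, 125.0]
75 [132.0, 130.0, 133.0, 131.0, 126.0, 129.0, 127.0, 124.0, 127.0, 125.0, 125.0, 126.0, 121.0, 124.0]
[0.4478 0.0649] [397.891   81.1651]
[396.8, 82.2] 0.8 [0.449  0.0641 0.054 ]
[419.5, 218.5] 0.55 [0.5689 0.1244 0.054 ]
[]
shift [0.512 0.295 0.415] rows>= 4 turn z 0.5 rows>= 11
```

All three sticks read as lying in lanes −75, −25 and +25, necks at x≈−60 and lane +75 empty. Next is the tray handle.

>>> jog_arm(increments=[[[0.0853,0.05,0,0,0,0,135],[0.0853,0.05,0,0,0,0,135],[0.0853,0.05,0,0,0,0,135],[0.0853,0.05,0,0,0,0,135],[0.0853,0.05,0,0,0,0,135],[0.0853,0.05,0,0,0,0,135],[0,0,0,0,0,0.0455,135],[0,0,0,0,0,0.0455,135],[0,0,0,0,0,0.0455,135],[0,0,0,0,0,0.0455,135],[0,0,0,0,0,0.0455,135],[0,0,0,0,0,0.0455,135],[0,0,0,0,0,0.0455,135],[0,0,0,0,0,0.0455,135],[0,0,0,0,0,0.0455,135],[0,0,0,0,0,0.0455,135],[0,0,0,0,0,0.0455,135],[0,0,0,0,0,0,135],[0,0,0,0,0,0,135]]])

```text
clock: 41.9
tcp_pos: [0.4485, 0.0659, 0.2245]
orientation: [-0.0, 0.618, 0.786, -0.0]
wrist_force: [-0.5, 0.7, -0.1]
finger_gap: 0.0402
grip_force: 0.0
```

```bash
python3 - <<'E'
from h import *
np.set_printoptions(precision=4,suppress=True)
s=env.get_state();print(s["tcp_pos"],yaw(),s["joint_pos"],dk(s["tcp_pos"]))
c=cam("wrist");save(c,"w12.png")
for r in spotter.landmark_of("tray_handle","wrist")[:2]: print(r["uv"],r["conf"],at(c,r["uv"],.054),dk(at(c,r["uv"],.054)))
r=spotter.cut_out("tray_handle","wrist")
B=wd(-.237,0);print(proj(c,[*B,.054]),proj(c,[*wd(-.237,.045),.054]),proj(c,[*wd(-.237,-.045),.054]))
g=cv2.cvtColor(c["pixels"],cv2.COLOR_RGB2GRAY);u,v=proj(c,[*B,.054]).round().astype(int)
print(u,v,g[v-2:v+3,u-30:u+30].mean(0).round())
go([*B,.012],103.5)
E
```

```text
[0.4485 0.0659 0.2245] 103.59584955025034 [-0.0313  0.0717 -0.1986  1.3015 -0.0001  1.3022] [-0.2362  0.0009]
[315.8531 221.4816] [315.8478 176.8347] [315.864 263.338]
316 221 [190. 190. 191. 190. 191. 191. 188. 187. 184. 179. 177. 176. 175. 177.
 179. 182. 184. 184. 181. 181. 177. 179. 180. 181. 183. 183. 178. 166.
 157. 162. 173. 182. 184. 175. 161. 147. 140. 154. 171. 169. 151. 139.
 127. 107.  81.  69.  76.  84.  89.  90.  90.  89.  90.  89.  90.  90.
  91.  89.  90.  90.]
shift [-0.003 -0.004  0.851] rows>= 5 turn z 0.0 rows>= 1
```

The bar is within 2 mm of the tool centre. I descend and pinch.

>>> jog_arm(increments=[[[0,0.004,0.15,0,0,0,135],[0,0,0.15,0,0,0,135],[0,0,0.15,0,0,0,135],[0,0,0.15,0,0,0,135],[0,0,0.12,0,0,0,135],[0,0,0.08,0,0,0,135],[0,0,0.05,0,0,0,135],[0,0,0,0,0,0,135],[0,0,0,0,0,0,255],[0,0,0,0,0,0,255],[0,0,0,0,0,0,255],[0,0,0,0,0,0,255],[0,0,0,0,0,0,255]]], force=80)

```text
clock: 43.35
tcp_pos: [0.4476, 0.0655, 0.0133]
orientation: [-0.001, 0.62, 0.785, -0.002]
wrist_force: [-6.0, -3.4, 5.2]
finger_gap: 0.0066
grip_force: 78.3
```

>>> jog_arm(increments=[[[0,0.003,-0.05,0,0,0,255],[0,0.0056,-0.05,0,0,0,255],[0,0.008,-0.05,0,0,0,255],[0,0.0106,-0.049,0,0,0,255],[0,0.013,-0.0487,0,0,0,255],[0,0,0,0,0,0,255]]])

```text
clock: 43.95
tcp_pos: [0.4573, 0.0678, 0.0753]
orientation: [-0.001, 0.62, 0.785, -0.002]
wrist_force: [-7.7, -3.6, 4.0]
finger_gap: 0.0065
grip_force: 79.7
```

```bash
python3 - <<'E'
from h import *
np.set_printoptions(precision=4,suppress=True)
s=env.get_state();d=s["tcp_pos"]-[.4476,.0655,.0133];print(s["tcp_pos"],s["wrist_force"],s["finger_gap"],d@[np.cos(DA),np.sin(DA),0],d@[-np.sin(DA),np.cos(DA),0])
E
```

```text
[0.4573 0.0678 0.0753] [-7.7422 -3.6036  3.9735] 0.00649549635568325 0.010015355901315257 -4.517836748455786e-05
```

```bash
python3 - <<'E'
from h import *
np.set_printoptions(precision=4,suppress=True)
s=env.get_state();c=cam("wrist");T=cam("top");S=cam("side")
for n,k in(("wrist",c),("top",T),("side",S)):
    print(n,[(np.round(r["uv"]),round(r["conf"],2)) for r in spotter.landmark_of("tray_handle",n)[:2]],proj(k,s["tcp_pos"]+[0,0,.041]),proj(k,[.4478,.0649,.054]))
w=cv2.resize(c["pixels"][:,:,::-1],(400,300));x=cv2.resize(S["pixels"][170:290,270:430,::-1],(400,300));cv2.imwrite("pics/c13.png",np.hstack([w,x]))
E
```

```text
wrist [(array([318., 315.]), 0.66)] [313.5144 316.8903] [298.7547 269.4959]
top [(array([289., 196.]), 0.7), (array([464., 332.]), 0.44)] [270.9633 258.0479] [274.205  263.3362]
side [(array([317., 212.]), 0.84), (array([352., 192.]), 0.38)] [317.9422 212.0369] [313.6653 237.2803]
```

View pics/c13.png

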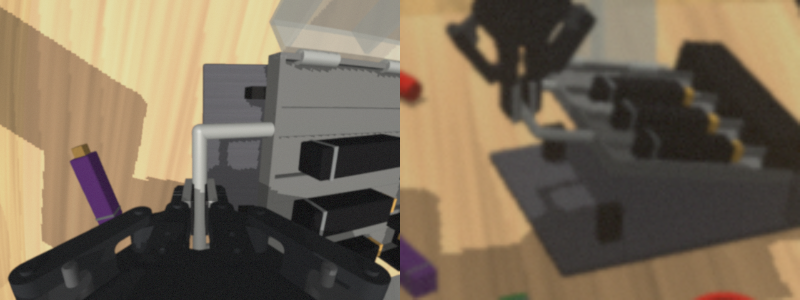

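The pictures show the tray lifted by the bar and three sticks in their lanes, necks towards the housing. I continue to about 35° and hold.

>>> jog_arm(increments=[[[0,0.0154,-0.048,0,0,0,255],[0,0.0178,-0.0472,0,0,0,255],[0,0.02,-0.046,0,0,0,255],[0,0.0224,-0.045,0,0,0,255],[0,0.0247,-0.044,0,0,0,255],[0,0.0268,-0.0427,0,0,0,255],[0,0.029,-0.0413,0,0,0,255],[0,0.006,-0.008,0,0,0,255],[0,0,0,0,0,0,255],[0,0,0,0,0,0,255]]])

```text
clock: 45.25
tcp_pos: [0.4962, 0.0769, 0.1549]
orientation: [-0.001, 0.62, 0.785, -0.002]
wrist_force: [-6.0, -4.0, 0.4]
finger_gap: 0.0067
grip_force: 79.0
```

```bash
python3 - <<'E'
from h import *
np.set_printoptions(precision=4,suppress=True)
s=env.get_state();d=s["tcp_pos"]-[.4476,.0655,.0133];print(s["tcp_pos"],s["wrist_force"],s["finger_gap"],d@[np.cos(DA),np.sin(DA),0])
print(np.degrees(np.arcsin(.0357+d[2]/.2522)-.0357))
S=cam("side");print([(np.round(r["uv"]),round(r["conf"],2)) for r in spotter.landmark_of("tray_handle","side")[:2]],proj(S,s["tcp_pos"]+[0,0,.041]))
E
```

```text
[0.4962 0.0769 0.1549] [-6.0471 -4.0249  0.4166] 0.006712376429681468 0.04987625414421058
34.61404464007855
[(array([337., 174.]), 0.56)] [336.0483 176.1448]
```

The tilt is 34.6°. I hold it about 2.8 s.

>>> jog_arm(increments=[[[0,0,0,0,0,0,255],[0,0,0,0,0,0,255],[0,0,0,0,0,0,255],[0,0,0,0,0,0,255],[0,0,0,0,0,0,255],[0,0,0,0,0,0,255],[0,0,0,0,0,0,255],[0,0,0,0,0,0,255],[0,0,0,0,0,0,255],[0,0,0,0,0,0,255],[0,0,0,0,0,0,255],[0,0,0,0,0,0,255],[0,0,0,0,0,0,255],[0,0,0,0,0,0,255],[0,0,0,0,0,0,255],[0,0,0,0,0,0,255],[0,0,0,0,0,0,255],[0,0,0,0,0,0,255],[0,0,0,0,0,0,255],[0,0,0,0,0,0,255]]])

```text
clock: 47.35
tcp_pos: [0.4962, 0.0769, 0.1549]
orientation: [-0.001, 0.62, 0.785, -0.002]
wrist_force: [-5.5, -4.1, -1.0]
finger_gap: 0.0066
grip_force: 79.0
```

>>> jog_arm(increments=[[[0,0,0,0,0,0,255],[0,0,0,0,0,0,255],[0,0,0,0,0,0,255],[0,0,0,0,0,0,255],[0,0,0,0,0,0,255],[0,0,0,0,0,0,255],[0,0,0,0,0,0,255],[0,0,0,0,0,0,255]]])

```text
clock: 48.15
tcp_pos: [0.4961, 0.0769, 0.1549]
orientation: [-0.001, 0.62, 0.785, -0.002]
wrist_force: [-5.7, -3.6, -0.5]
finger_gap: 0.0066
grip_force: 79.0
```

```bash
python3 - <<'E'
from h import *
np.set_printoptions(precision=4,suppress=True)
s=env.get_state();print(s["tcp_pos"],s["finger_gap"],s["wrist_force"])
S=cam("side");T=cam("top")
# expected home/unhome stick points in tilted tray
t=np.radians(34.6)
def tl(x,y,z):
    a=x-.015;b=z+.006;X=a*np.cos(t)+b*np.sin(t)+.015;Z=-a*np.sin(t)+b*np.cos(t)-.006
    return [*wd(X,y),Z+.051]
for n,c in(("top",T),("side",S)):
    g=cv2.cvtColor(c["pixels"],cv2.COLOR_RGB2GRAY)
    for y in(-.075,-.025,.025):
        print(n,y,[int(g[tuple(np.clip(proj(c,tl(x/1000,y,.024)),0,[639,479]).round().astype(int)[::-1])]) for x in range(-165,-35,10)])
E
```

```text
[0.4961 0.0769 0.1549] 0.006554294457344313 [-5.7174 -3.6005 -0.4732]
top -0.075 [29, 31, 32, 7, 1, 3, 6, 3, 7, 3, 3, 2, 5]
top -0.025 [40, 41, 59, 84, 95, 94, 95, 94, 94, 91, 90, 86, 84]
top 0.025 [104, 111, 116, 117, 114, 112, 106, 103, 97, 95, 92, 89, 84]
side -0.075 [53, 40, 38, 40, 46, 39, 40, 36, 39, 33, 39, 41, 37]
side -0.025 [82, 83, 36, 42, 52, 39, 46, 42, 37, 37, 35, 38, 34]
side 0.025 [133, 136, 137, 137, 138, 153, 156, 141, 37, 37, 37, 39, 34]
```

>>> jog_arm(increments=[[[0,-0.006,0.008,0,0,0,255],[0,-0.029,0.0413,0,0,0,255],[0,-0.0268,0.0427,0,0,0,255],[0,-0.0247,0.044,0,0,0,255],[0,-0.0224,0.045,0,0,0,255],[0,-0.02,0.046,0,0,0,255],[0,-0.0178,0.0472,0,0,0,255],[0,-0.0154,0.048,0,0,0,255],[0,-0.013,0.0487,0,0,0,255],[0,-0.0106,0.049,0,0,0,255],[0,-0.008,0.05,0,0,0,255],[0,-0.0056,0.05,0,0,0,255],[0,-0.003,0.044,0,0,0,255],[0,0,0,0,0,0,255],[0,0,0,0,0,0,255]]])

```text
clock: 49.75
tcp_pos: [0.4475, 0.0654, 0.0134]
orientation: [-0.001, 0.62, 0.785, -0.002]
wrist_force: [-4.1, -4.5, -7.2]
finger_gap: 0.0065
grip_force: 83.7
```

>>> jog_arm(increments=[[[0,0,0.006,0,0,0,255],[0,0,0.004,0,0,0,255],[0,0,0,0,0,0,255],[0,0,0,0,0,0,255]]])

```text
clock: 50.15
tcp_pos: [0.4476, 0.0654, 0.013]
orientation: [-0.001, 0.62, 0.785, -0.002]
wrist_force: [-11.6, -4.3, 15.5]
finger_gap: 0.0067
grip_force: 86.2
```

The force rose to 15 N at the stop, so the tray is level. I release, back off and look.

>>> jog_arm(increments=[[[0,0,-0.004,0,0,0,135],[0,0,0,0,0,0,135],[0,0,0,0,0,0,135],[0,0,0,0,0,0,135],[0,0,-0.1,0,0,0,135],[0,0,-0.19,0,0,0,135],[0,0,-0.19,0,0,0,135],[0,0,-0.19,0,0,0,135],[0,0,-0.19,0,0,-0.0455,135],[0,0,-0.19,0,0,-0.0455,135],[0,0,0,0,0,-0.0455,135],[0,0,0,0,0,-0.0455,135],[0,0,0,0,0,-0.0455,135],[0,0,0,0,0,-0.0455,135],[0,0,0,0,0,-0.0455,135],[0,0,0,0,0,-0.0455,135],[0,0,0,0,0,-0.0455,135],[0,0,0,0,0,-0.0455,135],[0,0,0,0,0,-0.0455,135]]])

```text
clock: 52.05
tcp_pos: [0.45, 0.0663, 0.275]
orientation: [0.0, -0.12, 0.993, 0.0]
wrist_force: [0.9, 0.1, 0.3]
finger_gap: 0.04
grip_force: 0.0
```

>>> jog_arm(increments=[[[-0.15,0,0,0,0,0,135],[-0.15,0,0,0,0,0,135],[-0.14,0,0,0,0,0,135],[0,0,0,0,0,0,135],[0,0,0,0,0,0,135]]])

```text
clock: 52.55
tcp_pos: [0.5568, 0.092, 0.2739]
orientation: [-0.001, -0.118, 0.993, 0.0]
wrist_force: [-0.6, 0.1, 0.1]
finger_gap: 0.0402
grip_force: 0.0
```

```bash
cat >> h.py <<'E'
def lanes(c):
    g=cv2.cvtColor(c["pixels"],cv2.COLOR_RGB2GRAY).astype(int);hsv=cv2.cvtColor(c["pixels"],cv2.COLOR_RGB2HSV)
    for y in(-.075,-.025,.025,.075):
        print(y,[int(g[tuple(proj(c,[*wd(x/1000,y),.075]).round().astype(int)[::-1])]) for x in range(-170,-25,6)])
E
python3 - <<'E'
from h import *
np.set_printoptions(precision=4,suppress=True)
s=env.get_state();print(s["tcp_pos"],yaw(),s["clock"])
c=cam("wrist");lanes(c)
B=[*wd(-.237,0),.054];print(proj(c,B),[(r["uv"],r["conf"]) for r in spotter.landmark_of("tray_handle","wrist")[:2]])
print([(r["uv"],r["conf"]) for r in spotter.landmark_of("cover_handle","wrist")[:2]])
go([.506,.3346,.30],-166.3)
E
```

```text
[0.5568 0.092  0.2739] -166.48521670335506 52.55
-0.075 [83, 83, 86, 84, 87, 84, 85, 84, 84, 84, 23, 30, 75, 29, 21, 28, 26, 26, 27, 29, 19, 29, 19, 45, 64]
-0.025 [127, 127, 127, 124, 127, 122, 123, 122, 122, 122, 35, 35, 107, 33, 34, 30, 32, 24, 22, 25, 27, 23, 27, 15, 28]
0.025 [132, 129, 128, 128, 127, 124, 125, 125, 122, 122, 37, 36, 104, 40, 32, 39, 37, 33, 32, 26, 35, 37, 25, 35, 31]
0.075 [132, 128, 127, 126, 126, 122, 122, 123, 123, 123, 120, 120, 119, 119, 121, 119, 116, 116, 115, 115, 116, 115, 72, 84, 82]
[317.5674 108.05  ] [([316.5, 108.6], 0.61)]
[]
shift [-0.033  0.991 -0.099] rows>= 5 turn z -0.001 rows>= 1
```

All three rear ends show at the same x≈−110 in lanes −75, −25 and +25, so the sticks are home, and the tray handle is level. Now back to the cover handle.

>>> jog_arm(increments=[[[0,0,-0.12,0,0,0,135],[0,0,-0.1,0,0,0,135],[-0.005,0.142,0,0,0,0,135],[-0.005,0.142,0,0,0,0,135],[-0.005,0.142,0,0,0,0,135],[-0.005,0.142,0,0,0,0,135],[-0.005,0.142,0,0,0,0,135],[-0.005,0.142,0,0,0,0,135],[-0.003,0.139,0,0,0,0,135],[0,0,0,0,0,0,135],[0,0,0,0,0,0,135]]])

```text
clock: 53.8
tcp_pos: [0.506, 0.3348, 0.3306]
orientation: [0.0, -0.118, 0.993, -0.0]
wrist_force: [0.6, 0.3, 0.1]
finger_gap: 0.0406
grip_force: 0.0
```

```bash
python3 - <<'E'
from h import *
np.set_printoptions(precision=4,suppress=True)
s=env.get_state();print(s["tcp_pos"],yaw(),s["clock"])
c=cam("wrist");save(c,"w14.png")
B=[.506,.3346,.2434];print(proj(c,B),[(np.round(r["uv"],1),r["conf"],at(c,r["uv"],.2434)) for r in spotter.landmark_of("cover_handle","wrist")[:2]])
S=cam("side");print(proj(S,B),[(np.round(r["uv"],1),r["conf"]) for r in spotter.landmark_of("cover_handle","side")[:2]])
g=cv2.cvtColor(c["pixels"],cv2.COLOR_RGB2GRAY);u,v=proj(c,B).round().astype(int)
for dv in(-50,-30,0): print(v+dv,g[v+dv-2:v+dv+3,u-40:u+40:2].mean(0).round())
go([.506,.3346,.1989],-166.3)
E
```

```text
[0.506  0.3348 0.3306] -166.41107374544453 53.8
[318.0519 237.6167] [(array([319. , 239.7]), 0.58, array([0.5075, 0.3357, 0.2434]))]
[326.5934 109.9708] [(array([330.4, 108.5]), 0.65)]
188 [158. 157. 152. 150. 146. 143. 140. 135. 135. 136. 132. 128. 123. 119.
 115. 110. 107. 104. 123. 147. 171. 166. 146. 135. 165. 172. 172. 172.
 172. 173. 174. 174. 174. 175. 175. 176. 176. 177. 177. 178.]
208 [153. 155. 156. 157. 157. 158. 157. 156. 160. 169. 167. 166. 166. 167.
 169. 167. 167. 134. 123. 147. 169. 162. 143. 137. 165. 171. 171. 171.
 172. 171. 173. 174. 175. 175. 175. 175. 175. 177. 176. 175.]
238 [155. 153. 153. 156. 158. 159. 157. 158. 161. 172. 175. 176. 174. 174.
 174. 173. 170. 135. 124. 148. 166. 157. 140. 136. 162. 166. 164. 164.
 165. 164. 164. 164. 162. 165. 163. 165. 164. 165. 165. 167.]
shift [0.004 0.006 0.526] rows>= 3 turn z -0.002 rows>= 1
```

The bar is exactly where I left it (u≈319). I descend and grip.

>>> jog_arm(increments=[[[0.004,0.006,0.15,0,0,0,135],[0,0,0.15,0,0,0,135],[0,0,0.12,0,0,0,135],[0,0,0.07,0,0,0,135],[0,0,0.036,0,0,0,135],[0,0,0,0,0,0,255],[0,0,0,0,0,0,255],[0,0,0,0,0,0,255],[0,0,0,0,0,0,255],[0,0,0,0,0,0,255]]], force=40)

```text
clock: 55.0
tcp_pos: [0.5063, 0.3361, 0.1994]
orientation: [0.001, -0.117, 0.993, 0.0]
wrist_force: [0.5, -1.0, 0.2]
finger_gap: 0.008
grip_force: 39.2
```

>>> jog_arm(increments=[[[0,-0.077,-0.056,0,0,0,255],[0,-0.082,-0.048,0,0,0,255],[0,-0.0865,-0.04,0,0,0,255],[0,-0.09,-0.031,0,0,0,255],[0,-0.093,-0.022,0,0,0,255],[0,-0.094,-0.012,0,0,0,255],[0,-0.095,-0.003,0,0,0,255],[0,-0.095,0.007,0,0,0,255],[0,-0.094,0.016,0,0,0,255],[0,-0.092,0.025,0,0,0,255]]])

```text
clock: 56.0
tcp_pos: [0.5584, 0.116, 0.2439]
orientation: [0.003, -0.117, 0.993, -0.001]
wrist_force: [-5.2, -2.4, 9.6]
finger_gap: 0.0081
grip_force: 43.3
```

```bash
python3 - <<'E'
from h import *
np.set_printoptions(precision=4,suppress=True)
s=env.get_state();print(s["tcp_pos"],s["wrist_force"],s["finger_gap"],yaw())
E
```

```text
[0.5584 0.116  0.2439] [-5.227  -2.3901  9.6409] 0.00807473875517147 -166.51742803494474
```

>>> jog_arm(increments=[[[0,-0.089,0.0335,0,0,0,255],[0,-0.085,0.042,0,0,0,255],[0,-0.08,0.05,0,0,0,255],[0,-0.0745,0.058,0,0,0,255],[0,-0.068,0.066,0,0,0,255],[0,-0.061,0.0727,0,0,0,255],[0,-0.054,0.0785,0,0,0,255],[0,-0.0456,0.0835,0,0,0,255],[0,-0.037,0.0877,0,0,0,255],[0,-0.028,0.091,0,0,0,255],[0,0,0,0,0,0,255]]])

```text
clock: 57.1
tcp_pos: [0.5949, -0.0402, 0.0727]
orientation: [-0.001, -0.115, 0.993, -0.005]
wrist_force: [-2.1, -16.4, 3.9]
finger_gap: 0.0082
grip_force: 47.3
```

```bash
python3 - <<'E'
from h import *
np.set_printoptions(precision=4,suppress=True)
s=env.get_state();d=s["tcp_pos"]-[.5965,-.0485,.027];a=DA
print(s["tcp_pos"],s["wrist_force"],s["finger_gap"],yaw(),d@[-np.sin(a),np.cos(a),0],d@[np.cos(a),np.sin(a),0])
E
```

```text
[ 0.5949 -0.0402  0.0727] [ -2.1331 -16.4255   3.939 ] 0.008229861252119483 -166.79412541023018 0.008470143363527596 0.00039869896781579415
```

>>> jog_arm(increments=[[[0,-0.025,0,0,0,0,255],[0,-0.01,0.047,0,0,0,255],[0,-0.008,0.047,0,0,0,255],[0,-0.006,0.04,0,0,0,255],[0,0,0,0,0,0,255]]])

```text
clock: 57.6
tcp_pos: [0.5962, -0.0462, 0.0388]
orientation: [-0.001, -0.117, 0.993, -0.0]
wrist_force: [-3.0, -2.7, -1.3]
finger_gap: 0.0082
grip_force: 47.7
```

>>> jog_arm(increments=[[[0,-0.004,0.03,0,0,0,255],[0,-0.002,0.02,0,0,0,255],[0,0,0,0,0,0,255],[0,0,0,0,0,0,255]]])

```text
clock: 58.0
tcp_pos: [0.5965, -0.0471, 0.0277]
orientation: [-0.001, -0.117, 0.993, -0.0]
wrist_force: [-4.6, -2.7, -0.0]
finger_gap: 0.0081
grip_force: 47.8
```

>>> jog_arm(increments=[[[0,0,0.01,0,0,0,255],[0,0,0.01,0,0,0,255],[0,0,0,0,0,0,255],[0,0,0,0,0,0,255]]])

```text
clock: 58.4
tcp_pos: [0.5967, -0.0474, 0.0236]
orientation: [-0.001, -0.117, 0.993, -0.0]
wrist_force: [-6.6, -4.5, 4.5]
finger_gap: 0.008
grip_force: 48.1
```

>>> jog_arm(increments=[[[0,0,0.01,0,0,0,255],[0,0,0.006,0,0,0,255],[0,0,0,0,0,0,255],[0,0,0,0,0,0,255]]])

```text
clock: 58.8
tcp_pos: [0.597, -0.0476, 0.0225]
orientation: [0.0, -0.117, 0.993, -0.001]
wrist_force: [-12.9, -2.4, 22.0]
finger_gap: 0.0083
grip_force: 50.5
```

The cover came to a firm stop at 22 N. I release, lift and check the gap.

>>> jog_arm(increments=[[[0,0,-0.01,0,0,0,255],[0,0,0,0,0,0,135],[0,0,0,0,0,0,135],[0,0,0,0,0,0,135],[0,0,0,0,0,0,135],[0,0,-0.1,0,0,0,135],[0,0,-0.19,0,0,0,135],[0,0,-0.19,0,0,0,135],[0,0,-0.19,0,0,0,135],[0.1,0,-0.1,0,0,0,135],[0,0,0,0,0,0,135],[0,0,0,0,0,0,135]]])

```text
clock: 60.0
tcp_pos: [0.5737, -0.053, 0.2142]
orientation: [0.001, -0.117, 0.993, -0.0]
wrist_force: [-0.0, -0.6, -0.7]
finger_gap: 0.0402
grip_force: 0.0
```

```bash
python3 - <<'E'
from h import *
np.set_printoptions(precision=4,suppress=True)
s=env.get_state();print(s["tcp_pos"],yaw(),s["clock"])
c=cam("wrist");save(c,"w15.png");S=cam("side");save(S,"side15.png");T=cam("top");save(T,"top15.png")
for n,k in(("wrist",c),("side",S),("top",T)):
  print(n,[(np.round(r["uv"],1),round(r["conf"],2)) for r in spotter.landmark_of("cover_handle",n)[:2]],[(z,proj(k,[*wd(-.107,-.144),z]).round(1)) for z in(.055,.065,.075)])
# side: before vs now, profile of bar row position at columns near 380..400
a=cv2.imread("pics/side0.png",0).astype(int);b=cv2.imread("pics/side15.png",0).astype(int)
for u in(383,392,400): print(u,"old",a[240:270,u],"\n new",b[240:270,u])
print("rim old/new col 350..380 rows 225-265")
for u in(355,370): print(a[225:280,u],"\n",b[225:280,u])
print([(z,proj(S,[*wd(-.14,-.094),z]).round(1)) for z in (.051,.059,.065,.086)])
E
```

```text
[ 0.5737 -0.053   0.2142] -166.52374805980764 60.0
wrist [(array([321.6, 254. ]), 0.7)] [(0.055, array([318.5, 253.9])), (0.065, array([318.5, 256.9])), (0.075, array([318.5, 260. ]))]
side [(array([390.7, 252.8]), 0.68)] [(0.055, array([395.5, 261.3])), (0.065, array([395.8, 257.4])), (0.075, array([396.2, 253.4]))]
top [] [(0.055, array([320., 193.])), (0.065, array([320.2, 192.2])), (0.075, array([320.4, 191.3]))]
383 old [ 98 103 101 102 101 104  99  91  79  72  74  70  73  79 117 152 152 130
 105  84  70  67  68  66  66  66  63  61  61  60] 
 new [ 78  76  76  77  75  76  78  76  68  64  62  61  62  62  80  98 101  97
  86  75  62  59  52  57  56  55  58  53  52  54]
392 old [101 103 102 101 102  96  81  77  72  73  72  77 110 149 153 136 107  86
  73  70  65  67  67  68  68  67  60  60  72 106] 
 new [ 75  75  77  76  79  79  72  65  64  62  60  64  88 132 140 124 100  79
  65  55  57  57  57  57  57  54  53  52  63  90]
400 old [133 117 105  98  87  78  73  72  75  72  95 143 157 144 118  94  77  68
  67  69  67  66  68  68  66  62  72  99 129 139] 
 new [120 105  91  84  75  
[... 471 characters left out ...]
  89  85  77  66  64  61  61  56  44  38
  41  33  39  38  41  46  54  58  54  57  55  57  59  57  50  71 116 155
 172]
[187 178 170 163 160 161 161 165 163 165 166 170 174 172 163 143 114 101
  98 102 102 102 102 101  97  87  79  92 114 139 160 166 165 158 136 109
  84  72  69  65  68  66  67  67  66  64  62  60  79 112 118 119 124 132
 146] 
 [158 155 147 140 141 140 140 142 143 147 148 152 153 152 146 131 106  90
  89  89  88  92  91  91  86  77  69  78  96 105 105 101 101  99  95  88
  71  62  59  56  54  56  57  57  59  54  53  50  71  97 106 104 109 120
 129]
[(0.051, array([371.1, 253. ])), (0.059, array([371.3, 249.9])), (0.065, array([371.5, 247.6])), (0.086, array([372. , 239.3]))]
```

The side profile shows the cover's rim meeting the tray wall at row 250 (predicted 249.9), about 1 mm lower at the handle than at the start, so it is shut. The robot is clear of everything, so I hand in.

```bash
python3 -c "
from workcell import ticket
print(ticket.hand_in())"
```

```text
the job is handed in; nothing more can be done
None
```

The job is handed in, with no verdict returned: the three sticks on the bench (I saw no fourth) are home against the contacts in lanes −75, −25 and +25 mm after about 3 s at 34.6°, the tray is level, and the cover reads shut edge to edge.

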